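Put the condiments back on their own stands

ROBOT

A 6-joint arm with a two-finger parallel gripper is mounted at the origin on a cart in front of the work surface, level with it; the furniture and walls round the work are solid. World frame = base frame: x ahead of the robot, y to its left, z up, the work surface at z = 0. Lengths are in m, angles in rad, forces in N, time in s.
With the tool pointing down it reaches from about 0.325 to 1 m from the base axis. Payload 5.1 kg.
Tool frame: the origin (TCP) lies between the finger pads; the fingertips stand 25 mm ahead of it and the grasp point (between the pads) lies 6 mm ahead of it; z points along the fingers, y is the line along which they close (so a half turn about z gives the same grasp; the last joint's range is limited). The gripper opens to 85 mm and grips with 20 to 120 N. Pads are 22 mm wide; open, the fingers measure 114 mm over their backs; the gripper's body (76 mm by 85 mm) begins 54 mm behind the grasp point. The pads swing forward as they close: fully open they stand 13 mm farther back than shut.
Start: joints at [-1.388, 0.124, 1.65, -0, 1.367, -0.083], TCP at [0.171, -0.627, 0.236] pointing down, gripper open.
Joint ranges: [-2.61, 2.61], [-1.02, 2.33], [0.03, 2.71], [-1.35, 4.49], [0.32, 2.68], [-2.91, 2.91]. Speed limits (rad/s): [2.57, 2.57, 3.14, 3.14, 3.14, 3.14].

INTERFACE

Orientations are given as a rotation vector (axis times angle).
In Python, from bench import bot gives the robot as it stands.
- The arm moves only by the tool play_rows, never from a script. Its argument "deltas" is a list of rows, each a list of 3 entries, a list of its own where there are three numbers: the opening, from -1 (shut) to 1 (fully open), then the shift along the world's x, y, z scaled (see below), then the turn, a rotation vector about the world's x, y, z scaled (see below). In form: [[jaw, [tx, ty, tz], [rx, ry, rz]], ...]. A call has 1 to 12 rows; each row is the pose to reach, as a shift and turn from the pose commanded when the call began, turning the shorter way round; what a row does not reach only later rows make up. The controller multiplies each number of a shift by 300 mm and each number of a turn by pi rad. A row lasts 1/10 s, in which the tool goes at most 50 mm and 8.59 degrees, less where a joint would pass 70% of its speed; a pose out of reach is approached as far as the arm can. A call with a number of a shift or a turn outside -1 to 1 is refused whole. A call with a gripper value outside its range is refused whole. The fingers move at their own pace and stop on an object; the grip force is fixed at half the most. Time passes only in rows, so rows that repeat a pose let the fingers close. It gives the time, the measured TCP pose, the force, the opening and the grip force at its end, in the units of the state.
- bot.observe(): the state, without advancing time (a new reading comes with each control period).
- bot.get_image(name): name is "side" or "top"; returns (picture, depth): 384x512x3 uint8, red, green, blue; 384x512 float32, m along the optical axis (not along the pixel's ray), 0 where there is no reading.
- bot.camera_info(name): a dict with "fx", "fy", "cx", "cy" (pixels), "world_to_cam" (4x4, takes a point from world to camera coordinates). Camera axes: x right, y down, z forward; pixel columns grow to the right and rows downward; lengths in m; the calibration is good to about 2 mm. A picture is of the moment at which its call begins. camera_info takes no time and is no camera call.
- bot.hand_in(): hands the job in; it is judged then, once.
The state is a dict: "t": time; "joints": joint angles; "qd": joint speeds; "joint_torque": joint torques, N m; "ee_pos": TCP position; "ee_rot": TCP orientation; "contact_force": force on the tool from outside, world axes, zero at the start; "moment": the same for the moment, N m; "gripper_width": finger opening in m; "gripper_force": force on a finger pad.
Only numpy, scipy, OpenCV 4.12 (cv2) and the standard library are available. Lean on these libraries where they do the work, as an engineer would, in place of code of your own. Each camera call takes 0.05 s, during which the arm holds its last target. There are 200 camera calls.

TASK

Someone wiped the worktop and put everything back on the wrong stand. Set each thing upright and right down in its own one: the sauce bottle in the high-sided steel coaster, the pepper mill in the larger round wooden dish, the salt shaker in the smaller round wooden dish and the carton in the oblong white drip tray. Each stand holds one thing at a time, so set things aside on the bare cork mat as you need, and do not shove or tip the mug that stands among them.

Things in the scene. Friction and masses are not known exactly. Their poses are not given: they have to be found in the camera images.
- bottle: sauce bottle with a red cap, loose, 59 mm diameter, 204 mm high, about 0.3 kg; straight to 105 mm up; above that the fingers meet it as a plain cone, 59 mm wide at 105 mm narrowing to 28 mm at 202 mm. Grip it by the cap, 190 mm above its foot, where they close on about 32 to 38 mm. Origin at the centre of its underside, z up. At the start it stands in the hollow of the larger wooden dish.
- mill: dark turned-wood pepper mill, loose, 58 mm diameter at the foot, 170 mm high, about 0.18 kg; its round head is widest (50 mm) at 140 mm above the foot, a good place to grip; small knob on top. Nothing on it turns. Origin at the centre of its underside, z up. At the start it stands either in the steel coaster or in the white tray; the salt shaker is in the other of these two.
- salt: small waisted salt shaker, white below with a grey domed cap, loose, 44 mm diameter, 90 mm high, about 0.1 kg; the cap is 34 mm across from 66 to 80 mm above the foot, grip it there. Origin at the centre of its underside, z up. At the start it stands either in the steel coaster or in the white tray, whichever the mill is not in.
- carton: teal drinks carton with a gable top, loose, 58 mm (its x) by 88 mm (its y), 211 mm high in all with upright sides to 174 mm, about 0.27 kg. Grip it across the 58 mm, 160 mm above its foot. Origin at the centre of its underside, z up. At the start it perches on the rim of the smaller wooden dish, at any yaw.
- coaster: high-sided round steel bottle coaster, fixed, 74 mm outside diameter, 36 mm high, inside 68 mm wide and flat-bottomed; the inner floor is 5 mm above its origin. Origin at the centre of its underside, on the worktop, z up. Home of the sauce bottle.
- mill_dish: larger round dark-wood dish, fixed, 110 mm outside diameter, 12 mm high, with a flat round hollow 65 mm wide and 7 mm deep in its middle (floor 5 mm above its origin). Origin at the centre of its underside, z up. Home of the pepper mill.
- salt_dish: smaller round dark-wood dish, fixed, 90 mm outside diameter, 12 mm high, with a flat round hollow 49 mm wide and 7 mm deep in its middle (floor 5 mm above its origin). Origin at the centre of its underside, z up. Home of the salt shaker.
- carton_tray: oblong white ceramic drip tray, fixed, 85 mm (its x) by 115 mm (its y), 12 mm high, with a hollow 65 by 95 mm and 7 mm deep (floor 5 mm above its origin). Origin at the centre of its underside, z up. Home of the carton, whose long side goes along the tray's long side, either way round.
- cork_mat: round cork pot mat, fixed, 110 mm diameter, 8 mm thick, bare at the start: a free spot on which to set a thing aside. Origin at the centre of its underside, z up.
- mug: white mug with a handle, loose, 101 mm high, 80 mm diameter, standing among the stands. Origin under the middle of its 80 x 120 mm outline: the cup's axis is 20 mm from it along +y, the handle reaches 60 mm along -y. Leave it standing where it is.

How it is judged:
By the outcome, as a careful person would: the job done as asked, in the order asked, and still so for the second after the job is handed in, with the robot touching nothing.
It also fails if it takes over 131 s, if anything falls off the work surface, if the arm or the gripper's body presses on something with over 40 N, if the wrist force passes 120 N, or if a joint passes its speed limit or range.

## Working session

There is one attempt and no reset: what is moved stays moved. The work goes in short steps, Python scripts to look and compute and a tool call to move; the robot and the scene stay as the last step left them, time stands still between calls to the robot, and variables do not carry over. Pictures are saved under pics/ and viewed, at most 18 in all, crops included, and the job is handed in when it is done.

Besides the shell and the picture viewer there is one more tool, called after "Request:" as name(argument=value, ...) on one line, values as JSON. play_rows: Moves the arm, as the interface text tells. Its arguments: {"type":"object","properties":{"deltas":{"type":"array"}},"required":["deltas"]}

```bash
mkdir -p pics; ls
python3 - <<'E'
from bench import bot
import cv2, numpy as np
for n in ("top","side"):
    im,d=bot.get_image(n); cv2.imwrite(f"pics/{n}0.png",im[:,:,::-1]); np.savez(f"{n}0.npz",im=im,d=d)
    c=bot.camera_info(n); print(n,c["fx"],c["fy"],c["cx"],c["cy"]); print(np.round(c["world_to_cam"],3).tolist())
o=bot.observe(); print(o)
E
```

```text
pics
top 361.18881152728403 361.18881152728403 255.50280075687633 194.09051907778627
[[-0.304, -0.953, 0.011, 0.249], [-0.848, 0.265, -0.458, 0.447], [0.434, -0.148, -0.889, 0.682], [0.0, 0.0, 0.0, 1.0]]
side 477.46819781087004 477.46819781087004 259.01370403943 185.24409068246362
[[-0.997, -0.072, 0.004, 0.554], [-0.041, 0.531, -0.846, 0.011], [0.058, -0.844, -0.533, 1.3], [0.0, 0.0, 0.0, 1.0]]
{'t': 0.1, 'joints': array([-1.38760215e+00,  1.24404693e-01,  1.65159017e+00, -2.56979728e-05,
        1.36749860e+00, -8.26192536e-02]), 'qd': array([-0.00023401, -0.00277526, -0.00163861, -0.00152661, -0.00194084,
       -0.00037841]), 'joint_torque': array([-9.09512005e-05, -4.24929500e+01, -3.66654146e+01, -1.20073942e-04,
        3.96722025e-03,  8.26402498e-06]), 'ee_pos': array([ 0.17060106, -0.62662573,  0.23486754]), 'ee_rot': array([-3.11200512e+00, -4.16067304e-01,  1.89447226e-04]), 'contact_force': array([-0.52120289,  0.15321824, -0.10638232]), 'moment': array([-0.00310599,  0.01673731, -0.00256352]), 'gripper_force': 0.0, 'gripper_width': 0.08551903985609566}
```

View pics/top0.png

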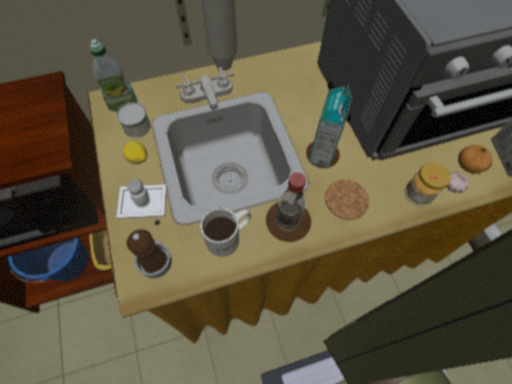

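View pics/side0.png

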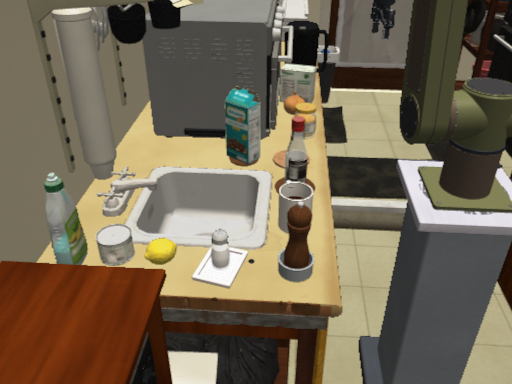

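The top view shows the salt shaker in the white tray (138,195), the mill in the coaster (150,255), the mug (222,230), the bottle on the larger dish (290,215), the carton on the smaller dish (328,140) and the cork mat (347,198). The side view agrees, and the oven stands beside the carton.

```bash
cat > h.py <<'E'
import numpy as np, cv2
from bench import bot
def cam(n):
    c=bot.camera_info(n); return c, np.linalg.inv(c["world_to_cam"])
def cloud(n,d):
    c,T=cam(n); v,u=np.mgrid[:d.shape[0],:d.shape[1]]
    p=np.stack([(u-c["cx"])/c["fx"]*d,(v-c["cy"])/c["fy"]*d,d],-1)
    return p@T[:3,:3].T+T[:3,3]
def ray(n,uv,z):
    c,T=cam(n); uv=np.atleast_2d(uv).astype(float)
    r=np.c_[(uv[:,0]-c["cx"])/c["fx"],(uv[:,1]-c["cy"])/c["fy"],np.ones(len(uv))]@T[:3,:3].T
    return T[:3,3]+r*((z-T[2,3])/r[:,2])[:,None]
def proj(n,P):
    c,_=cam(n); q=np.atleast_2d(P)@c["world_to_cam"][:3,:3].T+c["world_to_cam"][:3,3]
    return np.c_[q[:,0]/q[:,2]*c["fx"]+c["cx"],q[:,1]/q[:,2]*c["fy"]+c["cy"]]
def circ(p):
    A=np.c_[2*p[:,:2],np.ones(len(p))]; s=np.linalg.lstsq(A,(p[:,:2]**2).sum(1),rcond=None)[0]
    return s[:2],np.sqrt(s[2]+s[0]**2+s[1]**2)
E
python3 - <<'E'
from h import *
for n in("top","side"):
    f=np.load(n+"0.npz"); W=cloud(n,f["d"]); im=f["im"]
    # orthographic map, 2 mm cells, x 0.2..0.9, y -0.5..0.7
    m=np.zeros((350,500,3),np.uint8); H=np.full((350,500),-1.)
    P=W[f["d"]>0]; C=im[f["d"]>0]; k=(P[:,2]>-.05)&(P[:,2]<.26)
    P,C=P[k],C[k]; i=((.95-P[:,0])/.002).astype(int); j=((.65-P[:,1])/.002).astype(int)
    o=np.argsort(P[:,2]); ok=(i>=0)&(i<350)&(j>=0)&(j<500)
    o=o[ok[o]]; m[i[o],j[o]]=C[o][:,::-1]; H[i[o],j[o]]=P[o,2]
    cv2.imwrite(f"pics/ortho_{n}.png",m)
    print(n,[(np.round(P[(abs(P[:,2]-z)<.004)].min(0),3)) for z in(0,)])
    for name,(u0,v0,u1,v1) in dict(top=dict(mill=(125,225,175,285),salt=(115,175,170,220),mug=(200,205,252,256),bottle=(270,170,312,240),carton=(305,85,355,168),mat=(322,176,372,222)),
      side=dict(mill=(275,200,315,282),salt=(205,225,232,272),mug=(278,180,314,232),bottle=(285,115,310,190),carton=(222,85,265,165),mat=(270,148,310,168)))[n].items():
        q=W[v0:v1,u0:u1].reshape(-1,3); q=q[f["d"][v0:v1,u0:u1].ravel()>0]; q=q[(q[:,2]>.03)&(q[:,2]<.25)] if name!="mat" else q[(q[:,2]>.004)&(q[:,2]<.012)]
        if len(q): print(name,len(q),"med",np.median(q,0).round(3),"zmax",np.percentile(q[:,2],99).round(3),"x",np.percentile(q[:,0],[2,98]).round(3),"y",np.percentile(q[:,1],[2,98]).round(3))
a=cv2.imread("pics/ortho_top.png");b=cv2.imread("pics/ortho_side.png")
cv2.imwrite("pics/ortho.png",cv2.resize(np.vstack([a[50:],b[50:]]),None,fx=1,fy=1))
E
```

```text
top [array([ 0.039, -0.639, -0.004])]
mill 1195 med [0.439 0.349 0.124] zmax 0.176 x [0.42  0.474] y [0.322 0.39 ]
salt 395 med [0.602 0.353 0.073] zmax 0.096 x [0.593 0.624] y [0.337 0.373]
mug 1544 med [0.464 0.195 0.063] zmax 0.103 x [0.418 0.494] y [0.129 0.234]
bottle 1192 med [0.443 0.044 0.133] zmax 0.211 x [0.429 0.47 ] y [0.014 0.064]
carton 2166 med [ 0.591 -0.107  0.155] zmax 0.221 x [0.564 0.778] y [-0.221 -0.073]
mat 1383 med [ 0.468 -0.125  0.008] zmax 0.011 x [0.419 0.518] y [-0.175 -0.075]
side [array([-0.811, -2.619, -0.004])]
mill 1894 med [0.453 0.371 0.084] zmax 0.171 x [0.419 0.49 ] y [0.214 0.391]
salt 548 med [0.61  0.369 0.063] zmax 0.094 x [0.593 0.629] y [0.349 0.379]
mug 1559 med [0.456 0.229 0.096] zmax 0.171 x [0.42  0.492] y [0.062 0.378]
bottle 1462 med [0.454 0.053 0.101] zmax 0.209 x [0.42  0.482] y [-0.275  0.169]
carton 2837 med [ 0.607 -0.104  0.139] zmax 0.218 x [0.559 0.684] y [-0.224 -0.072]
mat 174 med [ 0.498 -0.121  0.008] zmax 0.011 x [0.415 0.519] y [-0.168 -0.076]
```

View pics/ortho.png

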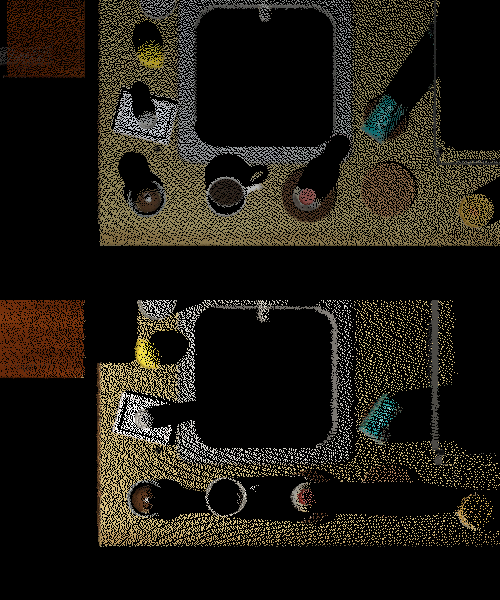

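The ortho maps show the whole layout, with the oven side wall at y≈-0.224 for x>0.53. Next come exact fits per object.

```bash
cat > fit.py <<'E'
from h import *
from scipy.optimize import least_squares
def load(k=0):
    out={}
    for n in("top","side"):
        f=np.load(f"{n}{k}.npz"); ok=f["d"]>0; out[n]=(cloud(n,f["d"])[ok],f["im"][ok].astype(int))
    return out
def sel(D,n,c,r,z0,z1):
    P,C=D[n]; k=(np.hypot(P[:,0]-c[0],P[:,1]-c[1])<r)&(P[:,2]>z0)&(P[:,2]<z1); return P[k],C[k]
def fitr(p,R,c0):
    # circle of known radius, robust
    return least_squares(lambda c:np.hypot(p[:,0]-c[0],p[:,1]-c[1])-R,c0,loss="soft_l1",f_scale=.002).x
def rect(p):
    (c,s,a)=cv2.minAreaRect((p[:,:2]*1000).astype(np.float32)); return np.round(c,1),np.round(s,1),round(a,1)
E
python3 - <<'E'
from fit import *
D=load()
for n in D:
    print(n)
    for nm,c,R,z0,z1 in [("mill",(.455,.358),.025,.14,.15),("salt",(.609,.365),.017,.066+.006,.08+.004),("bottle",(.455,.037),.0295,.04,.11),("mug",(.464,.195),.04,.03,.095),("coaster",(.455,.358),.037,.01,.034)]:
        p,_=sel(D,n,c,R+.014,z0,z1); 
        if len(p)>10: x=fitr(p,R,c); print(nm,len(p),x.round(4),"res",np.abs(np.hypot(*(p[:,:2]-x).T)-R).mean().round(4))
    for nm,c,r in [("milldish",(.455,.037),.06),("saltdish",(.61,-.11),.05),("mat",(.47,-.126),.06)]:
        p,C=sel(D,n,c,r+.01,.009 if nm!="mat" else .0045,.017)
        if nm!="mat": k=C.sum(1)<260; p=p[k]
        h=cv2.convexHull((p[:,:2]*1000).astype(np.float32))[:,0]/1000
        print(nm,len(p),p[:,2].mean().round(4),[np.round(v,4) for v in circ(h)],"kr",fitr(h,{"milldish":.055,"saltdish":.045,"mat":.055}[nm],c).round(4))
    p,C=sel(D,n,(.62,.362),.1,.009,.02); k=C.min(1)>120; print("tray",k.sum(),rect(p[k]))
    p,C=sel(D,n,(.61,-.11),.08,.03,.18); print("carton body",len(p),rect(p))
    p,C=sel(D,n,(.61,-.11),.08,.209,.24); print("carton ridge",len(p),rect(p) if len(p)>3 else "")
    P,C=D[n]; k=(P[:,0]>.54)&(P[:,0]<.9)&(P[:,1]<-.19)&(P[:,1]>-.26)&(P[:,2]>.05)&(P[:,2]<.3); q=P[k]; print("oven y pct",np.percentile(q[:,1],[1,50,97,100]).round(3), "xmin",q[:,0].min().round(3))
    p,C=sel(D,n,(.46,.13),.02,.03,.1); print("handle",len(p),p.mean(0).round(3) if len(p) else "")
E
```

```text
top
mill 89 [0.4524 0.3544] res 0.0007
salt 47 [0.6147 0.3555] res 0.0005
bottle 332 [0.4584 0.0347] res 0.0004
mug 1216 [0.454  0.1957] res 0.0098
coaster 242 [0.4563 0.3566] res 0.0046
milldish 703 0.0124 [array([0.4578, 0.0335]), np.float64(0.0535)] kr [0.4588 0.0325]
saltdish 183 0.0126 [array([ 0.6098, -0.118 ]), np.float64(0.0434)] kr [ 0.6111 -0.1189]
mat 1382 0.0085 [array([ 0.4678, -0.1224]), np.float64(0.0571)] kr [ 0.4693 -0.1251]
tray 511 (array([626.1, 341.8]), array([142. , 117.8]), 75.1)
carton body 940 (array([ 612.3, -115.5]), array([55.5, 88.7]), 56.8)
carton ridge 236 (array([ 609.2, -123.2]), array([23.2, 80.9]), 56.3)
oven y pct [-0.233 -0.22  -0.218 -0.208] xmin 0.54
handle 79 [0.474 0.133 0.065]
side
mill 123 [0.4497 0.3531] res 0.0011
salt 81 [0.6124 0.3546] res 0.001
bottle 498 [0.455  0.0337] res 0.0013
mug 716 [0.4544 0.1998] res 0.0021
coaster 433 [0.4515 0.3555] res 0.0032
milldish 87 0.0116 [array([0.4568, 0.0366]), np.float64(0.0514)] kr [0.4562 0.0414]
saltdish 92 0.0119 [array([ 0.6118, -0.1181]), np.float64(0.0458)] kr [ 0.6115 -0.1171]
mat 171 0.0075 [array([ 0.4678, -0.1249]), np.float64(0.054)] kr [ 0.4677 -0.1251]
tray 493 (array([612.2, 360.2]), array([115.9,  85.2]), 75.9)
carton body 1638 (array([613.2, -95.1]), array([ 56.3, 102.6]), 86.5)
carton ridge 143 (array([ 606.3, -124.8]), array([28.6, 82.8]), 61.0)
oven y pct [-0.233 -0.22  -0.215 -0.201] xmin 0.54
handle 4 [0.472 0.141 0.091]
```

Request:
play_rows(deltas=[[1, [0.33, 1, 0.55], [0, 0, 0.25]], [1, [0.33, 1, 0.55], [0, 0, 0.25]], [1, [0.33, 1, 0.55], [0, 0, 0.25]], [1, [0.33, 1, 0.55], [0, 0, 0.25]], [1, [0.33, 1, 0.55], [0, 0, 0.25]], [1, [0.33, 1, 0.55], [0, 0, 0.25]], [1, [0.33, 1, 0.55], [0, 0, 0.25]], [1, [0.33, 1, 0.55], [0, 0, 0.25]]])

```text
t: 0.9
ee_pos: [0.271, -0.3246, 0.4053]
ee_rot: [2.708, 1.578, 0.002]
contact_force: [-0.1, 0.0, 0.8]
gripper_width: 0.0856
gripper_force: 0.0
```

Request:
play_rows(deltas=[[1, [0.33, 1, 0], [0, 0, 0.25]], [1, [0.33, 1, 0], [0, 0, 0.25]], [1, [0.33, 1, 0], [0, 0, 0.25]], [1, [0.33, 1, 0], [0, 0, 0.25]], [1, [0.33, 1, 0], [0, 0, 0.25]], [1, [0.33, 1, 0], [0, 0, 0.25]], [1, [0.33, 1, 0], [0, 0, 0.25]], [1, [0.33, 1, 0], [0, 0, 0.25]]])

```text
t: 1.7
ee_pos: [0.369, -0.0256, 0.3999]
ee_rot: [-1.9, -2.499, 0.001]
contact_force: [-0.2, -0.5, -0.1]
gripper_width: 0.0853
gripper_force: 0.0
```

Request:
play_rows(deltas=[[1, [0.27, 1, 0], [0, 0, 0]], [1, [0.27, 1, 0], [0, 0, 0]], [1, [0.27, 1, 0], [0, 0, 0]], [1, [0.27, 1, 0], [0, 0, 0]], [1, [0.27, 1, 0], [0, 0, 0]], [1, [0.27, 1, 0], [0, 0, 0]], [1, [0.27, 1, 0], [0, 0, 0]]])

```text
t: 2.4
ee_pos: [0.4509, 0.2748, 0.3987]
ee_rot: [-1.904, -2.496, 0.005]
contact_force: [-0.1, -0.5, -0.0]
gripper_width: 0.0855
gripper_force: 0.0
```

```bash
cat > st.py <<'E'
import numpy as np
from bench import bot
from scipy.spatial.transform import Rotation as R
o=bot.observe(); M=R.from_rotvec(o["ee_rot"]).as_matrix()
print("t",o["t"],"pos",np.round(o["ee_pos"],4),"close",np.degrees(np.arctan2(M[1,1],M[0,1])).round(2),"zax",M[:,2].round(3),"w",round(o["gripper_width"],4),"gf",round(float(o["gripper_force"]),1),"F",np.round(o["contact_force"],1),"q6",o["joints"][5].round(2))
E
python3 st.py
python3 - <<'E'
from fit import *
D=load()
for n in D:
    p,C=sel(D,n,(.612,.36),.075,.0095,.016); k=C.min(1)>110; print(n,"tray",k.sum(),rect(p[k]))
    p,C=sel(D,n,(.452,.355),.045,.031,.041); r=np.hypot(*(p[:,:2]-[.452,.355]).T); k=r>.031; print("coaster rim",k.sum(),fitr(p[k],.0355,(.452,.355)).round(4))
E
```

```text
t 2.4 pos [0.4509 0.2748 0.3987] close 15.33 zax [-0.003 -0.001 -1.   ] w 0.0855 gf 0.0 F [-0.1 -0.5 -0. ] q6 0.18
top tray 484 (array([613.8, 359.2]), array([115. ,  85.9]), 76.1)
coaster rim 178 [0.4527 0.356 ]
side tray 436 (array([611.8, 360.2]), array([115.8,  84.6]), 75.6)
coaster rim 143 [0.452  0.3584]
```

Request:
play_rows(deltas=[[1, [0, 0.263, 0], [0, 0, 0]], [1, [0, 0.263, 0], [0, 0, 0]], [1, [0, 0.263, 0], [0, 0, 0]], [1, [0, 0.263, -0.6], [0, 0, 0]], [1, [0, 0.263, -0.6], [0, 0, 0]], [1, [0, 0.263, -0.6], [0, 0, 0]], [1, [0, 0.263, -0.6], [0, 0, 0]], [1, [0, 0.263, -0.72], [0, 0, 0]], [1, [0, 0.263, -0.825], [0, 0, 0]], [1, [0, 0.263, -0.825], [0, 0, 0]], [1, [0, 0.263, -0.825], [0, 0, 0]]])

```text
t: 3.5
ee_pos: [0.4504, 0.35, 0.1536]
ee_rot: [1.91, 2.494, -0.002]
contact_force: [-0.9, 0.8, 0.1]
gripper_width: 0.0855
gripper_force: 0.0
```

Request:
play_rows(deltas=[[-0.5, [0, 0, 0], [0, 0, 0]], [-1, [0, 0, 0], [0, 0, 0]], [-1, [0, 0, 0], [0, 0, 0]], [-1, [0, 0, 0], [0, 0, 0]], [-1, [0, 0, 0], [0, 0, 0]], [-1, [0, 0, 0], [0, 0, 0]], [-1, [0, 0, 0], [0, 0, 0]], [-1, [0, 0, 0], [0, 0, 0]]])

```text
t: 4.3
ee_pos: [0.4508, 0.3525, 0.1558]
ee_rot: [1.906, 2.495, 0.005]
contact_force: [0.4, -0.2, 6.0]
gripper_width: 0.0364
gripper_force: 54.7
```

```bash
python3 st.py
```

```text
t 4.3 pos [0.4508 0.3525 0.1558] close 15.25 zax [ 0.003  0.002 -1.   ] w 0.0364 gf 54.7 F [ 0.4 -0.2  6. ] q6 0.3
```

```bash
cat > snap.py <<'E'
import sys; from h import *
k,u0,v0,u1,v1,w0,z0,w1,z1=map(int,sys.argv[1:])
o=[]
for n,b in(("top",(u0,v0,u1,v1)),("side",(w0,z0,w1,z1))):
    im,d=bot.get_image(n); np.savez(f"{n}{k}.npz",im=im,d=d)
    c=im[b[1]:b[3],b[0]:b[2],::-1]; o.append(cv2.resize(c,(390,int(390*c.shape[0]/c.shape[1])),interpolation=cv2.INTER_CUBIC)[:590])
H=max(x.shape[0] for x in o); cv2.imwrite(f"pics/s{k}.png",np.hstack([np.pad(x,((0,H-x.shape[0]),(0,0),(0,0))) for x in o]))
E
python3 snap.py 1 90 170 220 300 230 160 350 290
```

```text
(no output)
```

View pics/s1.png

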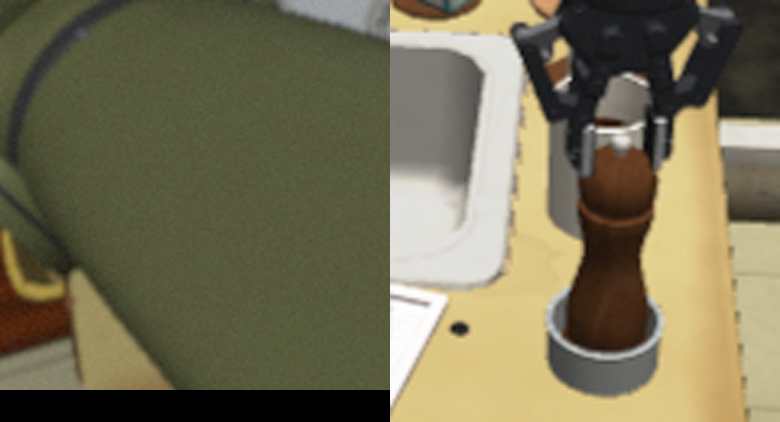

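Run:
```python
from h import *
c=np.array([.451,.3525]); d=np.array([np.cos(.266),np.sin(.266)])
for z in(.131,.15,.165): print(z,[ (proj("side",np.r_[c+s*.022*d,z])[0]-[230,160])*3.25 for s in(-1,1)])
print([(z,((proj("side",[.451,.3535,z])[0]-[230,160])*3.25).round()) for z in(.145,.175)])
f=np.load("side1.npz"); W=cloud("side",f["d"])
for u,v in((291,213),(312,213),(302,205)): print(u,v,W[v,u].round(3))
k=(abs(W[...,0]-.452)<.03)&(abs(W[...,1]-.36)<.035)
P=W[k]
for z in np.arange(.08,.176,.008):
    q=P[abs(P[:,2]-z)<.004]; q=q[q[:,1]>.345]; print(round(z,3),len(q),(np.ptp(q[:,0])).round(4) if len(q) else "",q[:,1].max().round(4) if len(q) else "")
```

```text
0.131 [array([257.4729988 , 189.64216693]), array([188.58568335, 197.58606658])]
0.15 [array([259.32766311, 164.58644909]), array([189.7169179 , 172.42236369])]
0.165 [array([260.81995237, 144.42626248]), array([190.62725839, 152.17233017])]
[(0.145, array([224., 176.])), (0.175, array([227., 136.]))]
291 213 [0.467 0.369 0.158]
312 213 [0.426 0.354 0.15 ]
302 205 [0.446 0.361 0.172]
0.08 73 0.0372 0.3762
0.088 52 0.0348 0.3763
0.096 50 0.0363 0.3753
0.104 49 0.0384 0.3767
0.112 56 0.0423 0.3793
0.12 75 0.0462 0.3797
0.128 81 0.0462 0.3794
0.136 66 0.0477 0.3797
0.144 93 0.0478 0.3806
0.152 109 0.0494 0.3818
0.16 179 0.0594 0.3738
0.168 76 0.0589 0.3709
```

The grip sits on the upper slope of the mill's head, with the tips at about z 0.147. I'll open and go 14 mm lower.

Request:
play_rows(deltas=[[1, [0, 0, 0], [0, 0, 0]], [1, [0, 0, 0], [0, 0, 0]], [1, [0, 0, 0], [0, 0, 0]], [1, [0, 0, 0], [0, 0, 0]], [1, [0, 0, -0.02], [0, 0, 0]], [1, [0, 0, -0.035], [0, 0, 0]], [1, [0, 0, -0.05], [0, 0, 0]], [1, [0, 0, -0.05], [0, 0, 0]]])

```text
t: 5.2
ee_pos: [0.4491, 0.3513, 0.1371]
ee_rot: [-1.907, -2.496, 0.003]
contact_force: [-0.1, -0.4, 0.2]
gripper_width: 0.0855
gripper_force: 0.0
```

Request:
play_rows(deltas=[[-0.5, [0, 0, 0], [0, 0, 0]], [-1, [0, 0, 0], [0, 0, 0]], [-1, [0, 0, 0], [0, 0, 0]], [-1, [0, 0, 0], [0, 0, 0]], [-1, [0, 0, 0], [0, 0, 0]], [-1, [0, 0, 0], [0, 0, 0]], [-1, [0, 0, 0], [0, 0, 0]]])

```text
t: 5.9
ee_pos: [0.4503, 0.3521, 0.1395]
ee_rot: [1.907, 2.496, 0.003]
contact_force: [0.4, -0.4, 5.0]
gripper_width: 0.0453
gripper_force: 62.0
```

```bash
python3 st.py
```

```text
t 5.9 pos [0.4503 0.3521 0.1395] close 15.23 zax [ 0.002  0.001 -1.   ] w 0.0453 gf 62.0 F [ 0.4 -0.4  5. ] q6 0.3
```

Request:
play_rows(deltas=[[1, [0, 0, 0], [0, 0, 0]], [1, [0, 0, 0], [0, 0, 0]], [1, [0, 0, 0], [0, 0, 0]], [1, [0, 0, -0.015], [0, 0, 0]], [1, [0, 0, -0.027], [0, 0, 0]], [1, [0, 0, -0.027], [0, 0, 0]]])

```text
t: 6.5
ee_pos: [0.4491, 0.3514, 0.1292]
ee_rot: [-1.907, -2.496, 0.003]
contact_force: [0.1, 0.5, -0.6]
gripper_width: 0.0858
gripper_force: 0.0
```

Request:
play_rows(deltas=[[-0.5, [0, 0, 0], [0, 0, 0]], [-1, [0, 0, 0], [0, 0, 0]], [-1, [0, 0, 0], [0, 0, 0]], [-1, [0, 0, 0], [0, 0, 0]], [-1, [0, 0, 0], [0, 0, 0]], [-1, [0, 0, 0], [0, 0, 0]], [-1, [0, 0, 0], [0, 0, 0]]])

```text
t: 7.2
ee_pos: [0.4501, 0.352, 0.1312]
ee_rot: [1.907, 2.496, 0.002]
contact_force: [0.4, 0.8, 4.3]
gripper_width: 0.0462
gripper_force: 61.8
```

```bash
python3 st.py
```

```text
t 7.2 pos [0.4501 0.352  0.1312] close 15.23 zax [ 0.001  0.001 -1.   ] w 0.0462 gf 61.8 F [0.4 0.8 4.3] q6 0.3
```

Request:
play_rows(deltas=[[-1, [0, 0, 0.05], [0, 0, 0]], [-1, [0, 0, 0.15], [0, 0, 0]], [-1, [0, 0, 0.3], [0, 0, 0]], [-1, [0, 0, 0.45], [0, 0, 0]], [-1, [0, 0, 0.6], [0, 0, 0]], [-1, [0, 0, 0.75], [0, 0, 0]], [-1, [0, 0, 0.85], [0, 0, 0]], [-1, [0, 0, 0.85], [0, 0, 0]], [-1, [0, 0, 0.85], [0, 0, 0]]])

```text
t: 8.1
ee_pos: [0.4495, 0.3516, 0.385]
ee_rot: [-1.907, -2.496, 0.001]
contact_force: [-0.6, -0.5, -3.5]
gripper_width: 0.0461
gripper_force: 62.3
```

```bash
python3 st.py; python3 snap.py 2 90 130 220 300 230 60 350 290
python3 - <<'E'
from fit import *
D=load(2)
p,C=sel(D,"side",(.452,.355),.05,.031,.041);r=np.hypot(*(p[:,:2]-[.452,.357]).T)
print("rim",len(p),fitr(p[r<.042],.0355,(.452,.357)).round(4),circ(p[r<.042]))
E
```

```text
t 8.1 pos [0.4495 0.3516 0.385 ] close 15.23 zax [-0. -0. -1.] w 0.0461 gf 62.3 F [-0.6 -0.5 -3.5] q6 0.3
rim 211 [0.4521 0.3581] (array([0.45215683, 0.35795269]), np.float64(0.03606743616773001))
```

View pics/s2.png

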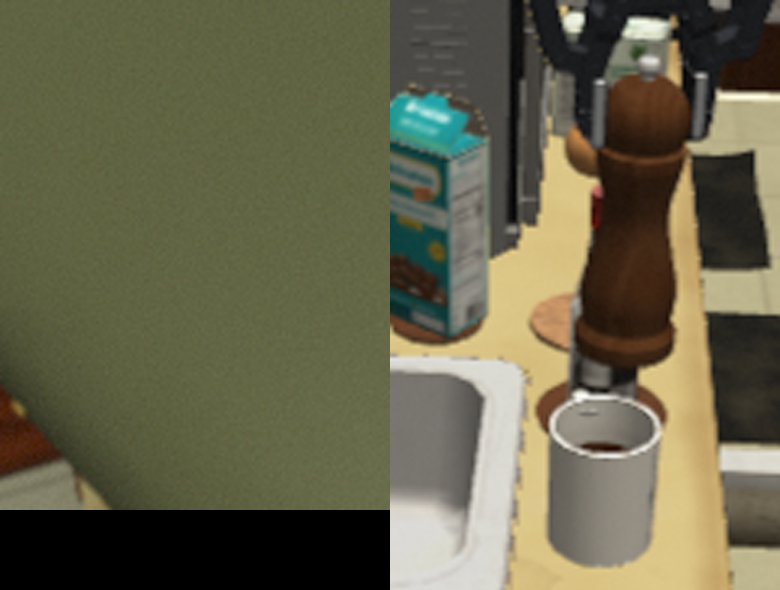

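The mill hangs in the grip by its head (knob at (650,65), foot at (627,345) in the right crop). I'll check its tilt numerically.

```bash
cat > tilt.py <<'E'
import sys
from fit import *
# usage: tilt.py k cam x y zlo zhi R  -> axis centres in slices of known-free radius
k,n=sys.argv[1:3]; x,y,z0,z1,R=map(float,sys.argv[3:])
D=load(int(k))
for z in np.linspace(z0,z1,4):
    p,C=sel(D,n,(x,y),.05,z-.006,z+.006)
    if len(p)>10: print(round(z,3),len(p),"c",fitr(p,R,(x,y-.005)).round(4),"free",circ(p)[0].round(4),circ(p)[1].round(4), "xmid",((p[:,0].min()+p[:,0].max())/2).round(4),"w",np.ptp(p[:,0]).round(4))
E
python3 tilt.py 2 side .45 .352 .262 .275 .029; python3 tilt.py 2 side .45 .352 .38 .40 .025
```

```text
0.262 143 c [0.4511 0.3557] free [0.4511 0.357 ] 0.028 xmid 0.4511 w 0.0556
0.266 203 c [0.4512 0.3553] free [0.4512 0.3577] 0.0271 xmid 0.4515 w 0.0555
0.271 219 c [0.4512 0.3541] free [0.4513 0.3582] 0.0257 xmid 0.4516 w 0.0553
0.275 204 c [0.451  0.3525] free [0.4513 0.3573] 0.0253 xmid 0.4516 w 0.0553
0.38 200 c [0.4482 0.3515] free [0.4483 0.3506] 0.026 xmid 0.4463 w 0.0598
0.387 225 c [0.4481 0.3524] free [0.4496 0.3442] 0.0325 xmid 0.4474 w 0.0721
0.393 282 c [0.4481 0.3532] free [0.4503 0.3422] 0.0348 xmid 0.4475 w 0.0724
0.4 322 c [0.4489 0.352 ] free [0.4509 0.3433] 0.0331 xmid 0.4473 w 0.0731
```

Request:
play_rows(deltas=[[-1, [0.02, -0.15, 0], [0, 0, 0]], [-1, [0.03, -0.3, 0], [0, 0, 0]], [-1, [0.03, -0.45, 0], [0, 0, 0]], [-1, [0.03, -0.6, 0], [0, 0, 0]], [-1, [0.03, -0.75, 0], [0, 0, 0]], [-1, [0.03, -0.9, 0], [0, 0, 0]]])

```text
t: 8.8
ee_pos: [0.4576, 0.08, 0.3824]
ee_rot: [-1.905, -2.494, 0.005]
contact_force: [0.0, -0.1, -3.0]
gripper_width: 0.0459
gripper_force: 62.4
```

Request:
play_rows(deltas=[[-1, [0.03, -0.15, 0], [0, 0, 0]], [-1, [0.03, -0.3, 0], [0, 0, 0]], [-1, [0.03, -0.45, 0], [0, 0, 0]], [-1, [0.03, -0.6, 0], [0, 0, 0]], [-1, [0.03, -0.7, 0], [0, 0, 0]], [-1, [0.03, -0.7, -0.12], [0, 0, 0]], [-1, [0.03, -0.7, -0.27], [0, 0, 0]], [-1, [0.03, -0.7, -0.42], [0, 0, 0]], [-1, [0.03, -0.7, -0.57], [0, 0, 0]], [-1, [0.03, -0.7, -0.7], [0, 0, 0]], [-1, [0.03, -0.7, -0.76], [0, 0, 0]], [-1, [0.03, -0.7, -0.8], [0, 0, 0]]])

```text
t: 10.0
ee_pos: [0.4647, -0.1271, 0.1403]
ee_rot: [-1.903, -2.49, 0.004]
contact_force: [0.9, -0.3, -1.6]
gripper_width: 0.0462
gripper_force: 62.5
```

```bash
python3 st.py
```

```text
t 10.0 pos [ 0.4647 -0.1271  0.1403] close 15.23 zax [-0.008  0.003 -1.   ] w 0.0462 gf 62.5 F [ 0.9 -0.3 -1.6] q6 -0.64
```

Nearly at the mat (about 6 mm to go). I'll lower gently, then let go and rise.

Request:
play_rows(deltas=[[-1, [0, 0, -0.005], [0, 0, 0]], [-1, [0, 0, -0.01], [0, 0, 0]], [-1, [0, 0, -0.015], [0, 0, 0]], [-1, [0, 0, -0.018], [0, 0, 0]], [-1, [0, 0, -0.018], [0, 0, 0]]])

```text
t: 10.5
ee_pos: [0.4682, -0.1285, 0.1409]
ee_rot: [1.907, 2.495, 0.001]
contact_force: [0.7, 0.3, -2.5]
gripper_width: 0.0463
gripper_force: 62.5
```

```bash
python3 st.py
```

```text
t 10.5 pos [ 0.4682 -0.1285  0.1409] close 15.23 zax [ 0.001 -0.001 -1.   ] w 0.0463 gf 62.5 F [ 0.7  0.3 -2.5] q6 -0.64
```

Request:
play_rows(deltas=[[-1, [0, 0, -0.008], [0, 0, 0]], [-1, [0, 0, -0.015], [0, 0, 0]], [-1, [0, 0, -0.02], [0, 0, 0]], [-1, [0, 0, -0.024], [0, 0, 0]], [-1, [0, 0, -0.024], [0, 0, 0]]])

```text
t: 11.0
ee_pos: [0.4682, -0.1287, 0.1342]
ee_rot: [1.907, 2.495, -0.001]
contact_force: [-2.0, 0.5, 5.2]
gripper_width: 0.0459
gripper_force: 63.4
```

```bash
python3 st.py
```

```text
t 11.0 pos [ 0.4682 -0.1287  0.1342] close 15.24 zax [ 0.001 -0.001 -1.   ] w 0.0459 gf 63.4 F [-2.   0.5  5.2] q6 -0.64
```

Request:
play_rows(deltas=[[0.3, [0, 0, 0], [0, 0, 0]], [1, [0, 0, 0], [0, 0, 0]], [1, [0, 0, 0], [0, 0, 0]], [1, [0, 0, 0], [0, 0, 0]], [1, [0, 0, 0.1], [0, 0, 0]], [1, [0, 0, 0.25], [0, 0, 0]], [1, [0, 0, 0.4], [0, 0, 0]], [1, [-0.02, 0.1, 0.5], [0, 0, 0]], [1, [-0.04, 0.25, 0.55], [0, 0, 0]], [1, [-0.04, 0.4, 0.55], [0, 0, 0]], [1, [-0.04, 0.54, 0.55], [0, 0, 0]], [1, [-0.04, 0.54, 0.55], [0, 0, 0]]])

```text
t: 12.2
ee_pos: [0.4553, 0.0376, 0.2981]
ee_rot: [-1.9, -2.502, -0.002]
contact_force: [1.1, 0.2, 0.1]
gripper_width: 0.0855
gripper_force: 0.0
```

```bash
python3 st.py; python3 snap.py 3 230 100 400 270 190 60 340 240
python3 - <<'E'
from fit import *
D=load(2); P,C=D["side"]; g=C.max(1)-C.min(1)<25
for s in(-1,1):
    k=g&(np.abs((P[:,0]-.4495)-s*.03)<.012)&(np.abs(P[:,1]-.3516-s*.008)<.03)&(P[:,2]>.33)&(P[:,2]<.45); print("tip z at TCP .385:",np.percentile(P[k][:,2],[0,2,10]).round(4))
D=load(3); o=bot.observe()["ee_pos"]; print(o.round(4))
P,C=D["side"]; g=C.max(1)-C.min(1)<25
for s in(-1,1):
    k=g&(np.abs((P[:,0]-o[0])-s*.045)<.015)&(np.abs(P[:,1]-o[1]-s*.012)<.03)&(P[:,2]>.24)&(P[:,2]<.36); print("open tip z:",np.percentile(P[k][:,2],[0,2,10]).round(4) if k.any() else "")
E
```

```text
t 12.2 pos [0.4553 0.0376 0.2981] close 15.58 zax [ 0.001  0.001 -1.   ] w 0.0855 gf 0.0 F [1.1 0.2 0.1] q6 -0.31
tip z at TCP .385: [0.3817 0.3861 0.394 ]
tip z at TCP .385: [0.3615 0.3819 0.3923]
[0.4556 0.0345 0.2977]
open tip z: [0.308  0.3097 0.3159]
open tip z: [0.305  0.3091 0.3164]
```

View pics/s3.png

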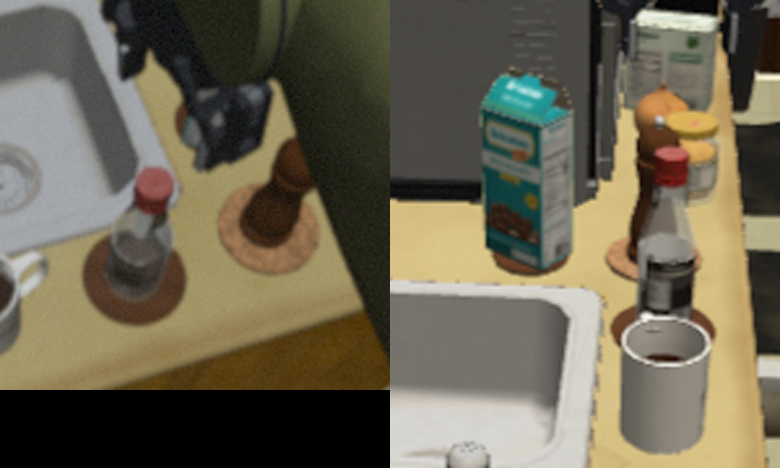

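The bottle stands free in the larger dish and the mill stands upright on the mat. The real fingertips sit about 20 mm higher relative to the reported TCP than stated, so I aim lower to match.

Request:
play_rows(deltas=[[1, [0, 0, -0.15], [0, 0, 0]], [1, [0, 0, -0.28], [0, 0, 0]], [1, [0, 0, -0.36], [0, 0, 0]], [1, [0, 0, -0.39], [0, 0, 0]], [1, [0, 0, -0.39], [0, 0, 0]], [0, [0, 0, -0.39], [0, 0, 0]], [-1, [0, 0, -0.39], [0, 0, 0]], [-1, [0, 0, -0.39], [0, 0, 0]], [-1, [0, 0, -0.39], [0, 0, 0]], [-1, [0, 0, -0.39], [0, 0, 0]], [-1, [0, 0, -0.39], [0, 0, 0]], [-1, [0, 0, -0.39], [0, 0, 0]]])

```text
t: 13.5
ee_pos: [0.4569, 0.0338, 0.1827]
ee_rot: [1.905, 2.494, 0.003]
contact_force: [0.4, -0.4, 6.9]
gripper_width: 0.0323
gripper_force: 59.0
```

```bash
python3 st.py;  python3 - <<'E'
from fit import *
D=load(3)
for n in D:
    p,C=sel(D,n,(.468,-.125),.045,.143,.153); p=p[p[:,0]>.42]; print(n,len(p),fitr(p,.025,(.468,-.125)).round(4) if len(p)>9 else "")
    p,C=sel(D,n,(.468,-.125),.045,.015,.03); print(n,len(p),fitr(p,.029,(.468,-.125)).round(4) if len(p)>9 else "")
E
```

```text
t 13.5 pos [0.4569 0.0338 0.1827] close 15.24 zax [ 0.004 -0.    -1.   ] w 0.0323 gf 59.0 F [ 0.4 -0.4  6.9] q6 -0.31
top 76 [ 0.4704 -0.1266]
top 118 [ 0.4734 -0.1241]
side 36 [ 0.4685 -0.127 ]
side 24 [ 0.4676 -0.1223]
```

Request:
play_rows(deltas=[[1, [0, 0, 0], [0, 0, 0]], [1, [0, 0, 0], [0, 0, 0]], [1, [0, 0, 0], [0, 0, 0]], [1, [0, 0, -0.02], [0, 0, 0]], [1, [0, 0, -0.02], [0, 0, 0]], [0, [0, 0, -0.02], [0, 0, 0]], [-1, [0, 0, -0.02], [0, 0, 0]], [-1, [0, 0, -0.02], [0, 0, 0]], [-1, [0, 0, -0.02], [0, 0, 0]], [-1, [0, 0, -0.02], [0, 0, 0]], [-1, [0, 0, -0.02], [0, 0, 0]], [-1, [0, 0, -0.02], [0, 0, 0]]])

```text
t: 14.7
ee_pos: [0.4562, 0.0337, 0.1755]
ee_rot: [1.907, 2.495, 0.001]
contact_force: [0.3, 0.3, 4.3]
gripper_width: 0.0341
gripper_force: 59.3
```

Request:
play_rows(deltas=[[-1, [0, 0, 0.03], [0, 0, 0]], [-1, [0, 0, 0.1], [0, 0, 0]], [-1, [0, 0, 0.2], [0, 0, 0]], [-1, [0, 0, 0.35], [0, 0, 0]], [-1, [0, 0, 0.5], [0, 0, 0]], [-1, [0, 0, 0.5], [0, 0, 0]], [-1, [0, 0, 0.5], [0, 0, 0]]])

```text
t: 15.4
ee_pos: [0.4555, 0.0337, 0.325]
ee_rot: [1.907, 2.496, -0.0]
contact_force: [-1.3, 0.5, -5.2]
gripper_width: 0.0345
gripper_force: 59.7
```

```bash
python3 st.py; python3 snap.py 4 210 60 380 270 220 30 340 200
```

```text
t 15.4 pos [0.4555 0.0337 0.325 ] close 15.23 zax [ 0. -0. -1.] w 0.0345 gf 59.7 F [-1.3  0.5 -5.2] q6 -0.31
```

View pics/s4.png

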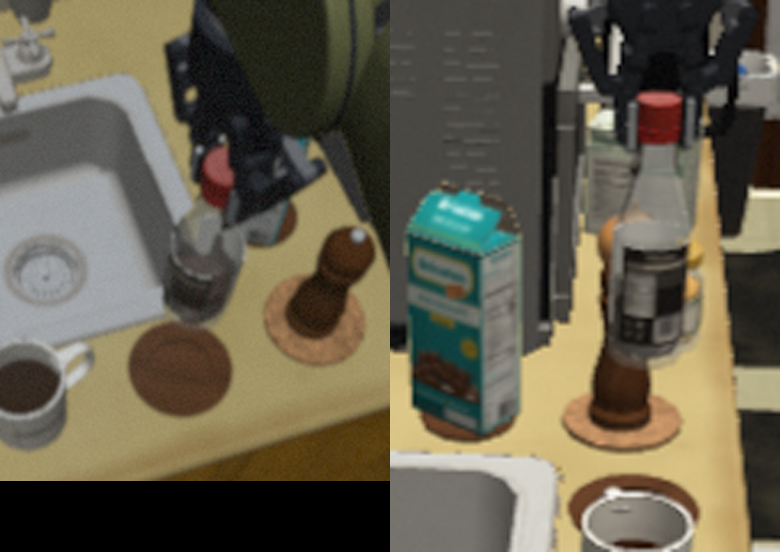

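The bottle hangs from its cap and the empty larger dish shows at (180,368) in the left crop. I'll measure the bottle's tilt and the dish.

```bash
for n in top side; do echo $n; python3 tilt.py 4 $n .456 .034 .17 .245 .0295; done
python3 - <<'E'
from fit import *
D=load(4)
p,C=sel(D,"top",(.457,.035),.062,.0095,.016); p=p[C.sum(1)<260]
h=cv2.convexHull((p[:,:2]*1000).astype(np.float32))[:,0]/1000; print("dish",len(p),circ(h),fitr(h,.0545,(.457,.035)))
# hollow edge: floor points ~5mm
p,C=sel(D,"top",(.457,.035),.04,.002,.0085); print("floor",len(p),p.mean(0), circ(cv2.convexHull((p[:,:2]*1000).astype(np.float32))[:,0]/1000))
E
```

```text
top
0.17 80 c [0.458  0.0344] free [0.4575 0.0347] 0.029 xmid 0.447 w 0.0386
0.195 83 c [0.4577 0.0347] free [0.4567 0.0354] 0.0285 xmid 0.4496 w 0.0434
0.22 88 c [0.4575 0.0347] free [0.4565 0.0352] 0.0285 xmid 0.4481 w 0.0413
0.245 99 c [0.4572 0.0346] free [0.4563 0.0351] 0.0286 xmid 0.444 w 0.0334
side
0.17 98 c [0.4533 0.0344] free [0.4535 0.0367] 0.0277 xmid 0.4538 w 0.0581
0.195 103 c [0.4531 0.0348] free [0.4534 0.0384] 0.0267 xmid 0.4538 w 0.055
0.22 110 c [0.4531 0.0347] free [0.4535 0.0368] 0.0278 xmid 0.4538 w 0.057
0.245 109 c [0.4528 0.0342] free [0.4529 0.0384] 0.0262 xmid 0.4526 w 0.056
dish 860 (array([0.45809463, 0.03367409]), np.float64(0.05300014998656692)) [0.4588377  0.03321251]
floor 504 [0.45917651 0.03245351 0.00566224] (array([0.45954544, 0.03262718]), np.float64(0.031926405231217564))
```

Request:
play_rows(deltas=[[-1, [0, 0.1, 0], [0, 0, 0]], [-1, [0, 0.25, 0], [0, 0, 0]], [-1, [0, 0.4, 0], [0, 0, 0]], [-1, [0, 0.55, 0], [0, 0, 0]], [-1, [0, 0.7, 0], [0, 0, 0]], [-1, [0, 0.8, 0], [0, 0, 0]], [-1, [0, 0.9, 0], [0, 0, 0]]])

```text
t: 16.2
ee_pos: [0.4542, 0.3048, 0.3211]
ee_rot: [-1.905, -2.496, 0.009]
contact_force: [0.7, -1.0, -3.8]
gripper_width: 0.0343
gripper_force: 59.5
```

Request:
play_rows(deltas=[[-1, [-0.01, 0.1, 0], [0, 0, 0]], [-1, [-0.01, 0.176, -0.05], [0, 0, 0]], [-1, [-0.01, 0.176, -0.15], [0, 0, 0]], [-1, [-0.01, 0.176, -0.25], [0, 0, 0]], [-1, [-0.01, 0.176, -0.25], [0, 0, 0]], [-1, [-0.01, 0.176, -0.25], [0, 0, 0]], [-1, [-0.01, 0.176, -0.25], [0, 0, 0]]])

```text
t: 16.9
ee_pos: [0.4532, 0.3567, 0.2511]
ee_rot: [1.908, 2.496, 0.003]
contact_force: [-0.1, -0.2, -3.7]
gripper_width: 0.0343
gripper_force: 60.1
```

```bash
python3 st.py; python3 snap.py 5 90 130 220 300 230 130 350 300; python3 tilt.py 5 side .4525 .3565 .095 .17 .0295
python3 - <<'E'
from fit import *
D=load(5)
p,C=sel(D,"side",(.452,.357),.045,.029,.042);r=np.hypot(*(p[:,:2]-[.452,.358]).T);p=p[(r<.042)]
print("rim",len(p),fitr(p,.0355,(.452,.357)).round(4),circ(p))
p,C=sel(D,"side",(.452,.357),.045,.010,.034);p=p[p[:,1]>.36];print("outer wall",len(p),fitr(p,.037,(.452,.357)).round(4),circ(p))
E
```

```text
t 16.9 pos [0.4532 0.3567 0.2511] close 15.21 zax [ 0.001  0.001 -1.   ] w 0.0343 gf 60.1 F [-0.1 -0.2 -3.7] q6 0.31
0.095 141 c [0.4544 0.3562] free [0.4546 0.3575] 0.0284 xmid 0.4548 w 0.0569
0.12 137 c [0.4533 0.3565] free [0.4535 0.3586] 0.0279 xmid 0.4539 w 0.0563
0.145 144 c [0.4528 0.3564] free [0.4529 0.3582] 0.028 xmid 0.453 w 0.0555
0.17 157 c [0.4527 0.3565] free [0.4528 0.3573] 0.0289 xmid 0.4535 w 0.0568
rim 235 [0.4519 0.3582] (array([0.45187168, 0.35803852]), np.float64(0.03593946729041208))
outer wall 285 [0.4519 0.3561] (array([0.45184916, 0.35722431]), np.float64(0.03609845832410064))
```

View pics/s5.png

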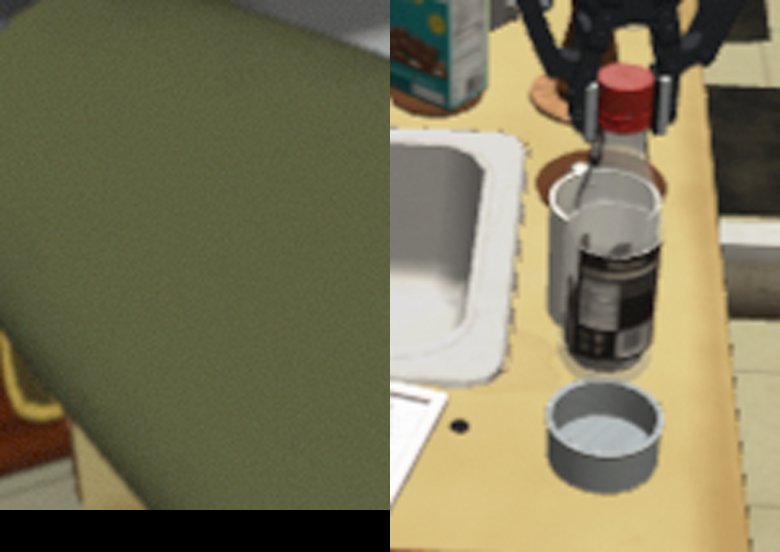

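The bottle's foot hangs just above the empty coaster (604,430 in the right crop), about 2 mm off. I'll correct that and lower.

Request:
play_rows(deltas=[[-1, [-0.007, 0.003, 0], [0, 0, 0]], [-1, [-0.007, 0.003, -0.06], [0, 0, 0]], [-1, [-0.007, 0.003, -0.12], [0, 0, 0]], [-1, [-0.007, 0.003, -0.15], [0, 0, 0]], [-1, [-0.007, 0.003, -0.18], [0, 0, 0]], [-1, [-0.007, 0.003, -0.2], [0, 0, 0]], [-1, [-0.007, 0.003, -0.22], [0, 0, 0]], [-1, [-0.007, 0.003, -0.235], [0, 0, 0]], [-1, [-0.007, 0.003, -0.235], [0, 0, 0]]])

```text
t: 17.9
ee_pos: [0.4504, 0.3573, 0.1787]
ee_rot: [-1.907, -2.496, 0.002]
contact_force: [-0.5, -0.7, -4.8]
gripper_width: 0.0338
gripper_force: 60.1
```

```bash
python3 st.py
```

```text
t 17.9 pos [0.4504 0.3573 0.1787] close 15.23 zax [-0.001 -0.001 -1.   ] w 0.0338 gf 60.1 F [-0.5 -0.7 -4.8] q6 0.31
```

Request:
play_rows(deltas=[[-1, [0, 0, -0.006], [0, 0, 0]], [-1, [0, 0, -0.012], [0, 0, 0]], [-1, [0, 0, -0.014], [0, 0, 0]], [-1, [0, 0, -0.014], [0, 0, 0]]])

```text
t: 18.3
ee_pos: [0.4509, 0.3576, 0.1757]
ee_rot: [1.907, 2.496, 0.001]
contact_force: [0.2, 0.4, -2.6]
gripper_width: 0.0346
gripper_force: 60.4
```

Request:
play_rows(deltas=[[0.3, [0, 0, 0], [0, 0, 0]], [1, [0, 0, 0], [0, 0, 0]], [1, [0, 0, 0], [0, 0, 0]], [1, [0, 0, 0], [0, 0, 0]], [1, [0, 0, 0.1], [0, 0, 0]], [1, [0, 0, 0.25], [0, 0, 0]], [1, [0, 0, 0.4], [0, 0, 0]], [1, [0.02, -0.1, 0.45], [0, 0, 0]], [1, [0.04, -0.25, 0.45], [0, 0, 0]], [1, [0.06, -0.4, 0.45], [0, 0, 0]], [1, [0.06, -0.6, 0.45], [0, 0, 0]], [1, [0.06, -0.7, 0.45], [0, 0, 0]]])

```text
t: 19.5
ee_pos: [0.4684, 0.1454, 0.3105]
ee_rot: [1.908, 2.495, 0.001]
contact_force: [0.6, 0.3, 0.1]
gripper_width: 0.0856
gripper_force: 0.0
```

Request:
play_rows(deltas=[[1, [0, -0.15, 0], [0, 0, 0]], [1, [0, -0.3, 0], [0, 0, 0]], [1, [0, -0.45, 0], [0, 0, 0]], [1, [0, -0.6, 0], [0, 0, 0]], [1, [0, -0.75, 0], [0, 0, 0]], [1, [0, -0.9, 0], [0, 0, 0]], [1, [0, -0.9, 0], [0, 0, 0]], [1, [0, -0.9, 0], [0, 0, 0]]])

```text
t: 20.3
ee_pos: [0.4685, -0.1232, 0.3101]
ee_rot: [-1.91, -2.494, -0.001]
contact_force: [0.7, 0.5, -0.0]
gripper_width: 0.0856
gripper_force: 0.0
```

```bash
python3 st.py; python3 snap.py 6 90 130 260 300 230 130 350 300; python3 tilt.py 6 side .4525 .3565 .05 .10 .0295;python3 tilt.py 6 top .4525 .3565 .05 .10 .0295
```

```text
t 20.3 pos [ 0.4685 -0.1232  0.3101] close 15.09 zax [-0.     0.001 -1.   ] w 0.0856 gf 0.0 F [ 0.7  0.5 -0. ] q6 -0.63
0.05 123 c [0.451 0.357] free [0.4512 0.3587] 0.0282 xmid 0.4518 w 0.0569
0.067 127 c [0.4511 0.3572] free [0.4512 0.3593] 0.0278 xmid 0.4513 w 0.0575
0.083 121 c [0.451  0.3569] free [0.4511 0.3589] 0.0279 xmid 0.451 w 0.0554
0.1 147 c [0.4513 0.3569] free [0.4514 0.3589] 0.0279 xmid 0.451 w 0.0567
0.05 52 c [0.4544 0.358 ] free [0.4552 0.3582] 0.0302 xmid 0.4393 w 0.0301
0.067 54 c [0.4545 0.3577] free [0.4549 0.3578] 0.0298 xmid 0.4423 w 0.0353
0.083 66 c [0.4543 0.3579] free [0.4544 0.3579] 0.0296 xmid 0.4421 w 0.0355
0.1 69 c [0.4544 0.3577] free [0.4542 0.3576] 0.0294 xmid 0.4448 w 0.041
```

View pics/s6.png

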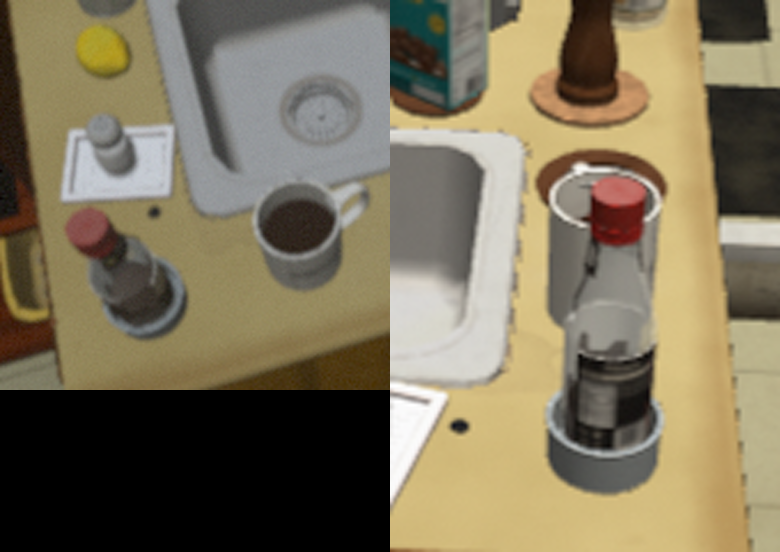

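The bottle now stands upright in the coaster. Next I pick the mill off the mat.

Request:
play_rows(deltas=[[1, [0, -0.015, -0.15], [0, 0, 0]], [1, [0, -0.015, -0.3], [0, 0, 0]], [1, [0, -0.015, -0.42], [0, 0, 0]], [1, [0, -0.015, -0.52], [0, 0, 0]], [1, [0, -0.015, -0.58], [0, 0, 0]], [1, [0, -0.015, -0.59], [0, 0, 0]], [1, [0, -0.015, -0.59], [0, 0, 0]], [0, [0, -0.015, -0.59], [0, 0, 0]], [-1, [0, -0.015, -0.59], [0, 0, 0]], [-1, [0, -0.015, -0.59], [0, 0, 0]], [-1, [0, -0.015, -0.59], [0, 0, 0]], [-1, [0, -0.015, -0.59], [0, 0, 0]]])

```text
t: 21.6
ee_pos: [0.4697, -0.1276, 0.1352]
ee_rot: [1.906, 2.494, 0.001]
contact_force: [-0.8, 0.3, 5.9]
gripper_width: 0.0458
gripper_force: 61.0
```

Request:
play_rows(deltas=[[-1, [0, 0, 0], [0, 0, 0]], [-1, [0, 0, 0], [0, 0, 0]], [-1, [0, 0, 0.03], [0, 0, 0]], [-1, [0, 0, 0.1], [0, 0, 0]], [-1, [0, 0, 0.2], [0, 0, 0]], [-1, [0, 0, 0.2], [0, 0, 0]]])

```text
t: 22.2
ee_pos: [0.4709, -0.128, 0.1977]
ee_rot: [1.903, 2.49, 0.004]
contact_force: [0.9, -0.4, -1.3]
gripper_width: 0.0459
gripper_force: 62.0
```

```bash
python3 st.py
```

```text
t 22.2 pos [ 0.4709 -0.128   0.1977] close 15.22 zax [ 0.008 -0.003 -1.   ] w 0.0459 gf 62.0 F [ 0.9 -0.4 -1.3] q6 -0.64
```

Request:
play_rows(deltas=[[-1, [-0.02, 0.1, 0], [0, 0, 0]], [-1, [-0.04, 0.22, 0], [0, 0, 0]], [-1, [-0.04, 0.34, 0], [0, 0, 0]], [-1, [-0.04, 0.45, 0], [0, 0, 0]], [-1, [-0.04, 0.53, 0], [0, 0, 0]], [-1, [-0.04, 0.53, -0.08], [0, 0, 0]], [-1, [-0.04, 0.53, -0.08], [0, 0, 0]], [-1, [-0.04, 0.53, -0.08], [0, 0, 0]], [-1, [-0.04, 0.53, -0.08], [0, 0, 0]]])

```text
t: 23.1
ee_pos: [0.4568, 0.0315, 0.1695]
ee_rot: [1.908, 2.495, 0.0]
contact_force: [0.4, 0.4, -2.8]
gripper_width: 0.0459
gripper_force: 62.4
```

```bash
python3 st.py; python3 snap.py 7 220 130 350 280 220 60 340 230; for n in top side; do python3 tilt.py 7 $n .457 .032 .048 .06 .029; done
python3 - <<'E'
from fit import *
D=load(7)
p,C=sel(D,"top",(.457,.035),.062,.0095,.016); p=p[C.sum(1)<260]
h=cv2.convexHull((p[:,:2]*1000).astype(np.float32))[:,0]/1000; print("dish",len(p),circ(h))
E
```

```text
t 23.1 pos [0.4568 0.0315 0.1695] close 15.18 zax [ 0. -0. -1.] w 0.0459 gf 62.4 F [ 0.4  0.4 -2.8] q6 -0.31
0.048 44 c [0.4603 0.0357] free [0.4599 0.0359] 0.0286 xmid 0.4514 w 0.0412
0.052 79 c [0.4608 0.0356] free [0.4594 0.0363] 0.0278 xmid 0.4511 w 0.0417
0.056 104 c [0.4617 0.0347] free [0.4596 0.0361] 0.0271 xmid 0.4532 w 0.0459
0.06 91 c [0.462  0.0343] free [0.4597 0.0358] 0.0269 xmid 0.4532 w 0.0459
0.048 77 c [0.4579 0.0349] free [0.4581 0.0374] 0.0271 xmid 0.4586 w 0.0561
0.052 96 c [0.4581 0.035 ] free [0.4582 0.0384] 0.0265 xmid 0.4587 w 0.0559
0.056 104 c [0.4577 0.0339] free [0.4581 0.0388] 0.0253 xmid 0.4589 w 0.0556
0.06 98 c [0.4575 0.0323] free [0.4578 0.0386] 0.0244 xmid 0.4577 w 0.0531
dish 663 (array([0.45762358, 0.0337031 ]), np.float64(0.05249439588294645))
```

View pics/s7.png

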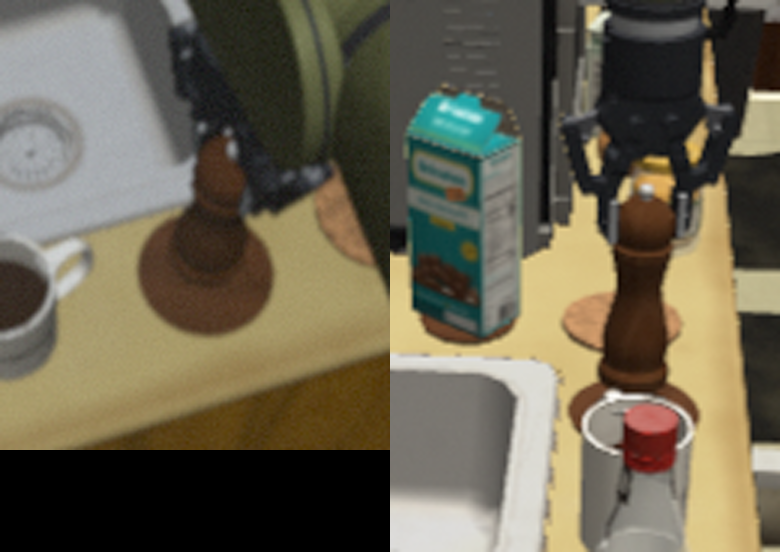

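The mill hangs over the larger dish, its foot about 3 mm too far toward +y. I'll correct that and lower.

Request:
play_rows(deltas=[[-1, [-0.004, -0.01, 0], [0, 0, 0]], [-1, [-0.004, -0.01, -0.05], [0, 0, 0]], [-1, [-0.004, -0.01, -0.08], [0, 0, 0]], [-1, [-0.004, -0.01, -0.1], [0, 0, 0]], [-1, [-0.004, -0.01, -0.107], [0, 0, 0]], [-1, [-0.004, -0.01, -0.114], [0, 0, 0]], [-1, [-0.004, -0.01, -0.12], [0, 0, 0]], [-1, [-0.004, -0.01, -0.124], [0, 0, 0]], [-1, [-0.004, -0.01, -0.124], [0, 0, 0]]])

```text
t: 24.1
ee_pos: [0.4557, 0.029, 0.1323]
ee_rot: [1.907, 2.496, 0.001]
contact_force: [-0.2, 0.9, -0.9]
gripper_width: 0.0461
gripper_force: 62.5
```

```bash
python3 st.py
```

```text
t 24.1 pos [0.4557 0.029  0.1323] close 15.23 zax [ 0.001 -0.    -1.   ] w 0.0461 gf 62.5 F [-0.2  0.9 -0.9] q6 -0.32
```

Request:
play_rows(deltas=[[-1, [0, 0, -0.004], [0, 0, 0]], [-1, [0, 0, -0.004], [0, 0, 0]], [0.3, [0, 0, -0.004], [0, 0, 0]], [1, [0, 0, -0.004], [0, 0, 0]], [1, [0, 0, -0.004], [0, 0, 0]], [1, [0, 0, 0], [0, 0, 0]], [1, [0, 0, 0.12], [0, 0, 0]], [1, [0, 0, 0.27], [0, 0, 0]], [1, [0, 0, 0.42], [0, 0, 0]], [1, [0.05, 0.05, 0.5], [0, 0, 0]], [1, [0.15, 0.15, 0.5], [0, 0, 0]], [1, [0.25, 0.25, 0.5], [0, 0, 0]]])

```text
t: 25.3
ee_pos: [0.532, 0.1047, 0.2841]
ee_rot: [1.907, 2.493, 0.004]
contact_force: [-0.3, -1.2, 1.1]
gripper_width: 0.0854
gripper_force: 0.0
```

Request:
play_rows(deltas=[[1, [0.1, 0.1, 0], [0, 0, 0]], [1, [0.2, 0.2, 0], [0, 0, 0]], [1, [0.27, 0.35, 0], [0, 0, 0]], [1, [0.27, 0.5, 0], [0, 0, 0]], [1, [0.27, 0.65, 0], [0, 0, 0]], [1, [0.27, 0.8, 0], [0, 0, 0]], [1, [0.27, 0.8, 0], [0, 0, 0]], [1, [0.27, 0.8, 0], [0, 0, 0]]])

```text
t: 26.1
ee_pos: [0.6111, 0.3449, 0.2812]
ee_rot: [-1.905, -2.498, 0.002]
contact_force: [-0.1, 0.1, 0.8]
gripper_width: 0.0855
gripper_force: 0.0
```

```bash
python3 st.py; python3 snap.py 8 220 130 350 280 220 60 340 230; for n in top side; do python3 tilt.py 8 $n .456 .032 .14 .15 .025; python3 tilt.py 8 $n .456 .032 .018 .028 .029;  done
python3 - <<'E'
from fit import *
D=load(8)
for n in D:
    p,C=sel(D,n,(.456,.031),.035,.16,.2); print(n,"top z",p[:,2].max().round(4))
    p,C=sel(D,n,(.613,.355),.03,.072,.084); print("salt",len(p),fitr(p,.017,(.613,.355)).round(4) if len(p)>9 else "")
E
```

```text
t 26.1 pos [0.6111 0.3449 0.2812] close 15.34 zax [-0.001 -0.001 -1.   ] w 0.0855 gf 0.0 F [-0.1  0.1  0.8] q6 0.17
0.14 75 c [0.4553 0.0297] free [0.4553 0.0331] 0.0224 xmid 0.4551 w 0.0484
0.143 87 c [0.4552 0.0298] free [0.4555 0.034 ] 0.0219 xmid 0.4552 w 0.0486
0.147 99 c [0.4556 0.0289] free [0.4556 0.0344] 0.021 xmid 0.4552 w 0.0486
0.15 104 c [0.4552 0.0272] free [0.4554 0.0347] 0.0197 xmid 0.4552 w 0.0486
0.018 52 c [0.4566 0.0225] free [0.4556 0.0328] 0.0422 xmid 0.4555 w 0.0971Traceback (most recent call last):
  File "<stdin>", line 4, in <module>
    return umr_maximum(a, axis, None, out, keepdims, initial, where)
ValueError: zero-size array to reduction operation maximum which has no identity
```

View pics/s8.png

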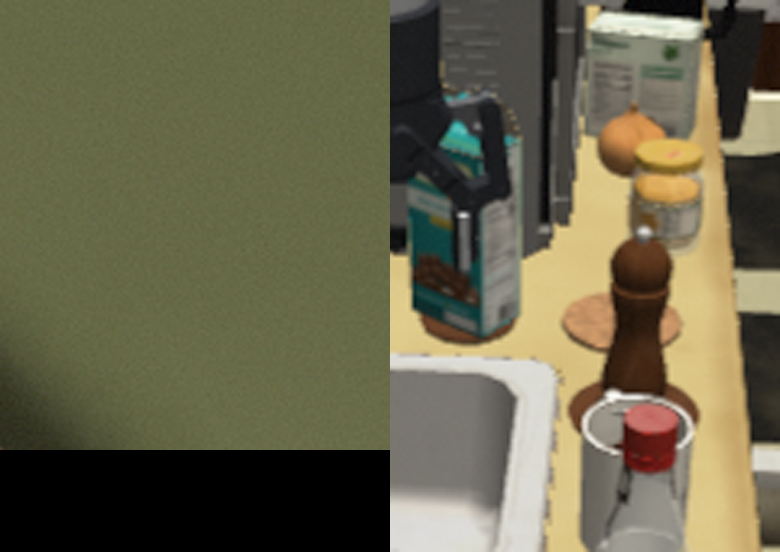

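The mill stands in the larger dish. Next is the salt shaker.

Request:
play_rows(deltas=[[1, [0.008, 0.032, -0.15], [0, 0, 0]], [1, [0.008, 0.032, -0.3], [0, 0, 0]], [1, [0.008, 0.032, -0.45], [0, 0, 0]], [1, [0.008, 0.032, -0.56], [0, 0, 0]], [1, [0.008, 0.032, -0.65], [0, 0, 0]], [1, [0.008, 0.032, -0.7], [0, 0, 0]], [1, [0.008, 0.032, -0.73], [0, 0, 0]], [1, [0.008, 0.032, -0.73], [0, 0, 0]]])

```text
t: 27.0
ee_pos: [0.6138, 0.3527, 0.0625]
ee_rot: [-1.908, -2.495, 0.001]
contact_force: [-0.1, 0.9, 0.9]
gripper_width: 0.0855
gripper_force: 0.0
```

Request:
play_rows(deltas=[[0, [0, 0, 0], [0, 0, 0]], [-1, [0, 0, 0], [0, 0, 0]], [-1, [0, 0, 0], [0, 0, 0]], [-1, [0, 0, 0], [0, 0, 0]], [-1, [0, 0, 0], [0, 0, 0]], [-1, [0, 0, 0], [0, 0, 0]], [-1, [0, 0, 0], [0, 0, 0]]])

```text
t: 27.7
ee_pos: [0.6147, 0.3541, 0.0647]
ee_rot: [1.907, 2.495, 0.004]
contact_force: [-0.3, -0.4, 5.3]
gripper_width: 0.0318
gripper_force: 60.2
```

```bash
python3 st.py
```

```text
t 27.7 pos [0.6147 0.3541 0.0647] close 15.24 zax [ 0.002  0.001 -1.   ] w 0.0318 gf 60.2 F [-0.3 -0.4  5.3] q6 0.18
```

Request:
play_rows(deltas=[[-1, [0, 0, 0.03], [0, 0, 0]], [-1, [0, 0, 0.12], [0, 0, 0]], [-1, [0, 0, 0.27], [0, 0, 0]], [-1, [0, 0, 0.42], [0, 0, 0]], [-1, [0, 0, 0.57], [0, 0, 0]], [-1, [0, 0, 0.72], [0, 0, 0]], [-1, [-0.05, -0.1, 0.8], [0, 0, 0]], [-1, [-0.1, -0.24, 0.8], [0, 0, 0]], [-1, [-0.15, -0.38, 0.8], [0, 0, 0]], [-1, [-0.19, -0.52, 0.8], [0, 0, 0]], [-1, [-0.23, -0.66, 0.8], [0, 0, 0]], [-1, [-0.27, -0.8, 0.8], [0, 0, 0]]])

```text
t: 28.9
ee_pos: [0.5315, 0.112, 0.3023]
ee_rot: [-1.906, -2.496, 0.001]
contact_force: [0.7, -0.1, -0.7]
gripper_width: 0.0319
gripper_force: 59.7
```

Request:
play_rows(deltas=[[-1, [-0.05, -0.15, 0], [0, 0, 0]], [-1, [-0.1, -0.3, 0], [0, 0, 0]], [-1, [-0.15, -0.45, 0], [0, 0, 0]], [-1, [-0.2, -0.6, 0], [0, 0, 0]], [-1, [-0.22, -0.74, 0], [0, 0, 0]], [-1, [-0.22, -0.79, -0.1], [0, 0, 0]], [-1, [-0.22, -0.79, -0.25], [0, 0, 0]], [-1, [-0.22, -0.79, -0.4], [0, 0, 0]], [-1, [-0.22, -0.79, -0.55], [0, 0, 0]], [-1, [-0.22, -0.79, -0.68], [0, 0, 0]], [-1, [-0.22, -0.79, -0.74], [0, 0, 0]], [-1, [-0.22, -0.79, -0.74], [0, 0, 0]]])

```text
t: 30.1
ee_pos: [0.4634, -0.1222, 0.0768]
ee_rot: [-1.902, -2.489, 0.004]
contact_force: [0.2, -0.1, -1.0]
gripper_width: 0.0321
gripper_force: 59.7
```

```bash
python3 st.py
```

```text
t 30.1 pos [ 0.4634 -0.1222  0.0768] close 15.23 zax [-0.008  0.003 -1.   ] w 0.0321 gf 59.7 F [ 0.2 -0.1 -1. ] q6 -0.64
```

Request:
play_rows(deltas=[[-1, [0, 0, -0.015], [0, 0, 0]], [-1, [0, 0, -0.025], [0, 0, 0]], [-1, [0, 0, -0.032], [0, 0, 0]], [-1, [0, 0, -0.038], [0, 0, 0]], [-1, [0, 0, -0.042], [0, 0, 0]], [-1, [0, 0, -0.045], [0, 0, 0]], [-1, [0, 0, -0.045], [0, 0, 0]]])

```text
t: 30.8
ee_pos: [0.467, -0.1236, 0.0677]
ee_rot: [1.907, 2.496, 0.0]
contact_force: [-0.4, -0.3, 0.7]
gripper_width: 0.0322
gripper_force: 59.9
```

```bash
python3 st.py
```

```text
t 30.8 pos [ 0.467  -0.1236  0.0677] close 15.23 zax [ 0. -0. -1.] w 0.0322 gf 59.9 F [-0.4 -0.3  0.7] q6 -0.64
```

Request:
play_rows(deltas=[[-1, [0, 0, -0.003], [0, 0, 0]], [0.3, [0, 0, -0.003], [0, 0, 0]], [1, [0, 0, 0], [0, 0, 0]], [1, [0, 0, 0], [0, 0, 0]], [1, [0, 0, 0], [0, 0, 0]], [1, [0, 0, 0.1], [0, 0, 0]], [1, [0, 0, 0.25], [0, 0, 0]], [1, [0, 0, 0.4], [0, 0, 0]], [1, [0, 0, 0.55], [0, 0, 0]], [1, [0, 0, 0.7], [0, 0, 0]], [1, [0, 0, 0.85], [0, 0, 0]], [1, [0, 0, 0.85], [0, 0, 0]]])

```text
t: 32.0
ee_pos: [0.4694, -0.1244, 0.331]
ee_rot: [1.899, 2.486, 0.006]
contact_force: [-0.6, -0.5, -0.5]
gripper_width: 0.0852
gripper_force: 0.0
```

```bash
python3 st.py
python3 - <<'E'
from fit import *
D=load(0)
for n,b in(("top",(.002,.001)),("side",(-.002,.0005))):
    p,C=sel(D,n,(.61,-.117),.07,.03,.165); p=p[:,:2]-b
    k=(p[:,0]<.67)&(p[:,1]>-.18)
    # faces: RANSAC lines -> angle
    p=p[k]; best=[]
    rng=np.random.default_rng(0)
    q=p.copy()
    for _ in range(2):
        bi=None
        for _ in range(400):
            a,c=q[rng.choice(len(q),2,False)]; d=c-a; L=np.hypot(*d)
            if L<.02: continue
            nrm=np.array([-d[1],d[0]])/L; m=np.abs((q-a)@nrm)<.0015
            if bi is None or m.sum()>bi.sum(): bi=m
        s=q[bi]; c0=s.mean(0); v=np.linalg.svd(s-c0)[2][0]; e=(s-c0)@v
        print(n,bi.sum(),"line ang",np.degrees(np.arctan2(v[1],v[0])).round(2)%180,"c",c0.round(4),"ends",(c0+v*np.percentile(e,1)).round(4),(c0+v*np.percentile(e,99)).round(4)); q=q[~bi]
E
```

```text
t 32.0 pos [ 0.4694 -0.1244  0.331 ] close 15.24 zax [ 0.013 -0.005 -1.   ] w 0.0852 gf 0.0 F [-0.6 -0.5 -0.5] q6 -0.64
top 710 line ang 54.209999999999994 c [ 0.5764 -0.0945] ends [ 0.5921 -0.0728] [ 0.5608 -0.1162]
top 53 line ang 54.36 c [ 0.5747 -0.0936] ends [ 0.5906 -0.0715] [ 0.5606 -0.1134]
side 518 line ang 145.38 c [ 0.627 -0.094] ends [ 0.662  -0.1181] [ 0.5937 -0.071 ]
side 301 line ang 55.34 c [ 0.5777 -0.0946] ends [ 0.5629 -0.116 ] [ 0.5949 -0.0698]
```

Request:
play_rows(deltas=[[1, [0.1, 0.005, 0], [0, 0, 0.05]], [1, [0.25, 0.015, 0], [0, 0, 0.1]], [1, [0.4, 0.015, 0], [0, 0, 0.15]], [1, [0.48, 0.015, 0], [0, 0, 0.2]], [1, [0.48, 0.015, 0], [0, 0, 0.221]], [1, [0.48, 0.015, 0], [0, 0, 0.221]], [1, [0.48, 0.015, 0], [0, 0, 0.221]], [1, [0.48, 0.015, 0], [0, 0, 0.221]]])

```text
t: 32.8
ee_pos: [0.6104, -0.119, 0.3224]
ee_rot: [0.947, 2.995, -0.0]
contact_force: [-0.2, 0.0, -0.3]
gripper_width: 0.0852
gripper_force: 0.0
```

```bash
python3 st.py
```

```text
t 32.8 pos [ 0.6104 -0.119   0.3224] close 54.92 zax [ 0. -0. -1.] w 0.0852 gf 0.0 F [-0.2  0.  -0.3] q6 -1.24
```

Request:
play_rows(deltas=[[1, [0.005, 0, -0.15], [0, 0, 0]], [1, [0.005, 0, -0.28], [0, 0, 0]], [1, [0.005, 0, -0.38], [0, 0, 0]], [1, [0.005, 0, -0.45], [0, 0, 0]], [1, [0.005, 0, -0.5], [0, 0, 0]], [1, [0.005, 0, -0.53], [0, 0, 0]], [1, [0.005, 0, -0.548], [0, 0, 0]], [1, [0.005, 0, -0.548], [0, 0, 0]]])

```text
t: 33.6
ee_pos: [0.6124, -0.119, 0.1583]
ee_rot: [0.945, 2.996, 0.0]
contact_force: [-0.1, 0.5, -0.8]
gripper_width: 0.0854
gripper_force: 0.0
```

```bash
python3 st.py
```

```text
t 33.6 pos [ 0.6124 -0.119   0.1583] close 55.0 zax [ 0. -0. -1.] w 0.0854 gf 0.0 F [-0.1  0.5 -0.8] q6 -1.24
```

Request:
play_rows(deltas=[[0, [0, 0, 0], [0, 0, 0]], [-1, [0, 0, 0], [0, 0, 0]], [-1, [0, 0, 0], [0, 0, 0]], [-1, [0, 0, 0], [0, 0, 0]], [-1, [0, 0, 0], [0, 0, 0]], [-1, [0, 0, 0], [0, 0, 0]], [-1, [0, 0, 0.03], [0, 0, 0]], [-1, [0, 0, 0.1], [0, 0, 0]], [-1, [0, 0, 0.2], [0, 0, 0]], [-1, [0, 0, 0.3], [0, 0, 0]], [-1, [0, 0, 0.43], [0, 0, 0]], [-1, [0, 0, 0.43], [0, 0, 0]]])

```text
t: 34.8
ee_pos: [0.6143, -0.1196, 0.2934]
ee_rot: [0.942, 2.987, 0.0]
contact_force: [-0.2, -0.1, -2.2]
gripper_width: 0.0574
gripper_force: 65.7
```

```bash
python3 st.py
```

```text
t 34.8 pos [ 0.6143 -0.1196  0.2934] close 55.01 zax [ 0.009 -0.003 -1.   ] w 0.0574 gf 65.7 F [-0.2 -0.1 -2.2] q6 -1.24
```

Request:
play_rows(deltas=[[-1, [0, 0.1, 0], [0, 0, 0]], [-1, [0, 0.2, 0], [0, 0, 0]], [-1, [0, 0.3, 0], [0, 0, -0.04]], [-1, [0, 0.4, 0], [0, 0, -0.08]], [-1, [0, 0.5, 0], [0, 0, -0.12]], [-1, [0, 0.6, 0], [0, 0, -0.16]], [-1, [0, 0.7, 0], [0, 0, -0.2]], [-1, [0, 0.8, 0], [0, 0, -0.2]]])

```text
t: 35.6
ee_pos: [0.611, 0.122, 0.2842]
ee_rot: [-1.825, -2.553, 0.005]
contact_force: [0.6, -0.4, -3.7]
gripper_width: 0.0567
gripper_force: 65.7
```

Request:
play_rows(deltas=[[-1, [0, 0.1, 0], [0, 0, -0.04]], [-1, [0, 0.22, 0], [0, 0, -0.08]], [-1, [0, 0.34, 0], [0, 0, -0.12]], [-1, [0, 0.46, 0], [0, 0, -0.16]], [-1, [0, 0.56, 0], [0, 0, -0.184]], [-1, [0, 0.66, 0], [0, 0, -0.184]], [-1, [0, 0.74, 0], [0, 0, -0.184]], [-1, [0, 0.79, 0], [0, 0, -0.184]], [-1, [0, 0.79, -0.1], [0, 0, -0.184]], [-1, [0, 0.79, -0.2], [0, 0, -0.184]], [-1, [0, 0.79, -0.2], [0, 0, -0.184]], [-1, [0, 0.79, -0.2], [0, 0, -0.184]]])

```text
t: 36.8
ee_pos: [0.6116, 0.3572, 0.2252]
ee_rot: [-2.477, -1.931, 0.006]
contact_force: [0.5, -0.1, -3.0]
gripper_width: 0.0568
gripper_force: 65.8
```

```bash
python3 st.py; python3 snap.py 9 90 100 220 230 150 130 330 300
python3 - <<'E'
from fit import *
D=load(9); rng=np.random.default_rng(0)
def lines(p,k=2):
    q=p.copy()
    for _ in range(k):
        bi=None
        for _ in range(400):
            a,c=q[rng.choice(len(q),2,False)]; d=c-a; L=np.hypot(*d)
            if L<.02: continue
            m=np.abs((q-a)@np.array([-d[1],d[0]])/L)<.0015
            if bi is None or m.sum()>bi.sum(): bi=m
        s=q[bi]; c0=s.mean(0); v=np.linalg.svd(s-c0)[2][0]; e=(s-c0)@v
        print(bi.sum(),"ang",np.degrees(np.arctan2(v[1],v[0])).round(2)%180,"ends",(c0+v*np.percentile(e,1)).round(4),(c0+v*np.percentile(e,99)).round(4)); q=q[~bi]
p,C=sel(D,"side",(.613,.36),.08,.085,.20); print(len(p)); lines(p[:,:2])
p,C=sel(D,"side",(.613,.36),.08,.085,.13); print("low",len(p)); lines(p[:,:2])
p,C=sel(D,"side",(.612,.36),.075,.0095,.016); k=C.min(1)>110; print("tray",k.sum(),rect(p[k]))
E
```

```text
t 36.8 pos [0.6116 0.3572 0.2252] close -14.14 zax [-0.003 -0.002 -1.   ] w 0.0568 gf 65.8 F [ 0.5 -0.1 -3. ] q6 0.7
1965
979 ang 164.66 ends [0.6478 0.3924] [0.5955 0.4067]
722 ang 75.57 ends [0.574  0.3255] [0.5945 0.4048]
low 726
367 ang 165.39 ends [0.6478 0.3926] [0.5954 0.4063]
275 ang 75.61 ends [0.5741 0.3238] [0.5947 0.4042]
tray 399 (array([612.3, 360.4]), array([117.1,  84.5]), 76.3)
```

View pics/s9.png

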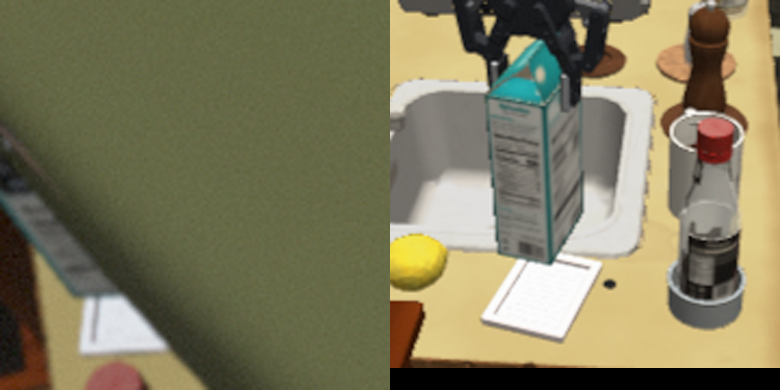

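The carton hangs aligned with the tray (tray centre at about (543,295) in the right crop) and needs about 2.5 mm in +y. Lowering.

Request:
play_rows(deltas=[[-1, [0.001, 0.008, 0], [0, 0, 0]], [-1, [0.001, 0.008, -0.06], [0, 0, 0]], [-1, [0.001, 0.008, -0.12], [0, 0, 0]], [-1, [0.001, 0.008, -0.17], [0, 0, 0]], [-1, [0.001, 0.008, -0.2], [0, 0, 0]], [-1, [0.001, 0.008, -0.215], [0, 0, 0]], [-1, [0.001, 0.008, -0.225], [0, 0, 0]], [-1, [0.001, 0.008, -0.233], [0, 0, 0]], [-1, [0.001, 0.008, -0.233], [0, 0, 0]]])

```text
t: 37.8
ee_pos: [0.6128, 0.3606, 0.1575]
ee_rot: [2.477, 1.932, 0.001]
contact_force: [-0.2, -0.1, -4.2]
gripper_width: 0.0571
gripper_force: 65.9
```

```bash
python3 st.py
```

```text
t 37.8 pos [0.6128 0.3606 0.1575] close -14.11 zax [ 0.001  0.    -1.   ] w 0.0571 gf 65.9 F [-0.2 -0.1 -4.2] q6 0.7
```

Request:
play_rows(deltas=[[-1, [0, 0, -0.007], [0, 0, 0]], [-1, [0, 0, -0.013], [0, 0, 0]], [-1, [0, 0, -0.018], [0, 0, 0]], [-1, [0, 0, -0.022], [0, 0, 0]], [-1, [0, 0, -0.022], [0, 0, 0]]])

```text
t: 38.3
ee_pos: [0.613, 0.3608, 0.1527]
ee_rot: [-2.477, -1.932, -0.002]
contact_force: [-1.9, -0.4, 5.2]
gripper_width: 0.0568
gripper_force: 66.9
```

```bash
python3 st.py
```

```text
t 38.3 pos [0.613  0.3608 0.1527] close -14.11 zax [ 0.001  0.001 -1.   ] w 0.0568 gf 66.9 F [-1.9 -0.4  5.2] q6 0.7
```

Request:
play_rows(deltas=[[0.3, [0, 0, 0], [0, 0, 0]], [1, [0, 0, 0], [0, 0, 0]], [1, [0, 0, 0], [0, 0, 0]], [1, [0, 0, 0], [0, 0, 0]], [1, [0, 0, 0.08], [0, 0, 0]], [1, [0, 0, 0.2], [0, 0, 0]], [1, [0, 0, 0.35], [0, 0, 0]], [1, [0, 0, 0.5], [0, 0, 0]], [1, [-0.04, -0.12, 0.57], [0, 0, 0]], [1, [-0.09, -0.27, 0.57], [0, 0, 0]], [1, [-0.13, -0.42, 0.57], [0, 0, 0]], [1, [-0.17, -0.57, 0.57], [0, 0, 0]]])

```text
t: 39.5
ee_pos: [0.561, 0.188, 0.3217]
ee_rot: [2.476, 1.932, 0.001]
contact_force: [0.4, 0.3, 0.1]
gripper_width: 0.0855
gripper_force: 0.0
```

Request:
play_rows(deltas=[[1, [-0.04, -0.15, 0], [0, 0, 0]], [1, [-0.09, -0.3, 0], [0, 0, 0]], [1, [-0.13, -0.45, 0], [0, 0, 0]], [1, [-0.17, -0.6, 0], [0, 0, 0]], [1, [-0.22, -0.75, 0], [0, 0, 0]], [1, [-0.28, -0.9, 0], [0, 0, 0]], [1, [-0.31, -1, 0], [0, 0, 0]], [1, [-0.31, -1, 0], [0, 0, 0]]])

```text
t: 40.3
ee_pos: [0.4676, -0.1135, 0.3216]
ee_rot: [2.482, 1.924, -0.001]
contact_force: [0.3, 0.7, -0.1]
gripper_width: 0.0857
gripper_force: 0.0
```

```bash
python3 st.py; python3 snap.py 10 90 100 300 290 150 80 330 300
python3 - <<'E'
from fit import *
D=load(10)
for n in D:
    p,C=sel(D,n,(.613,.36),.06,.2,.25); print(n,"carton top",np.percentile(p[:,2],[90,99]).round(4))
    p,C=sel(D,n,(.613,.36),.08,.04,.165); print(rect(p))
    p,C=sel(D,n,(.613,.36),.075,.0095,.016); k=C.min(1)>110; print("tray",k.sum(),rect(p[k]))
    p,C=sel(D,n,(.456,.031),.03,.15,.2); print("mill top z",np.percentile(p[:,2],99).round(4) if len(p) else "")
    p,C=sel(D,n,(.451,.357),.03,.19,.22); print("bottle top z",np.percentile(p[:,2],99).round(4) if len(p) else "")
    p,C=sel(D,n,(.611,-.118),.055,.0095,.016); p=p[C.sum(1)<260]; h=cv2.convexHull((p[:,:2]*1000).astype(np.float32))[:,0]/1000; print("saltdish",len(p),circ(h) if len(p)>50 else "")
    p,C=sel(D,n,(.611,-.118),.03,.002,.0085);  print("floor",len(p),circ(cv2.convexHull((p[:,:2]*1000).astype(np.float32))[:,0]/1000) if len(p)>50 else "")
    p,C=sel(D,n,(.467,-.1236),.035,.074,.086); print("salt",len(p),fitr(p,.017,(.467,-.1236)).round(4) if len(p)>9 else "")
E
```

```text
t 40.3 pos [ 0.4676 -0.1135  0.3216] close -14.42 zax [ 0.    -0.001 -1.   ] w 0.0857 gf 0.0 F [ 0.3  0.7 -0.1] q6 -0.1
top carton top [0.2143 0.2172]
(array([612.1, 361.6]), array([87.9, 56.4]), 77.6)
tray 345 (array([613.1, 359.3]), array([115.7,  84.4]), 76.3)
mill top z 0.1762
bottle top z 0.2125
saltdish 492 (array([ 0.61121117, -0.11861196]), np.float64(0.04333454766552242))
floor 198 (array([ 0.61363627, -0.12119175]), np.float64(0.023408494543057556))
salt 37 [ 0.4669 -0.1223]
side carton top [0.2131 0.2152]
(array([611.2, 362.6]), array([91.7, 57.4]), 75.2)
tray 337 (array([611.9, 361.6]), array([115.2,  83.8]), 75.6)
mill top z 0.1752
bottle top z 0.2105
saltdish 183 (array([ 0.60955659, -0.11472905]), np.float64(0.04146766997404906))
floor 90 (array([ 0.60980561, -0.12617503]), np.float64(0.02153110213026664))
salt 5
```

View pics/s10.png

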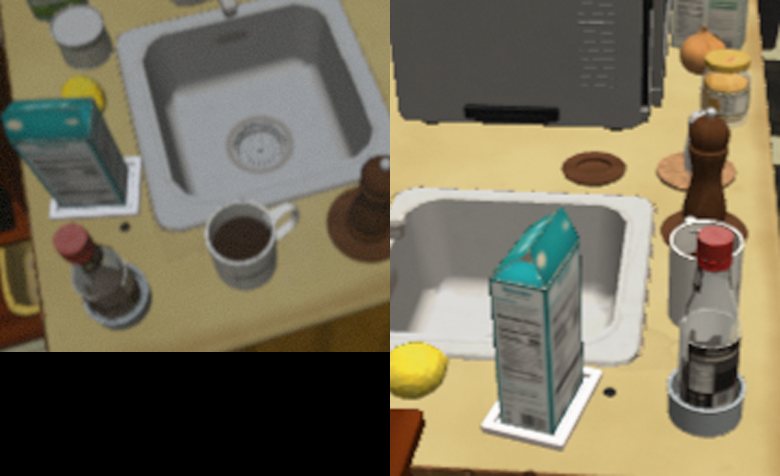

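The carton stands in the tray, with its top at 0.216 as it should be. The bottle and mill are seated too, at 0.210 and 0.175. Next I pick the salt shaker off the mat.

Request:
play_rows(deltas=[[1, [0, -0.033, -0.15], [0, 0, 0]], [1, [0, -0.033, -0.3], [0, 0, 0]], [1, [0, -0.033, -0.45], [0, 0, 0]], [1, [0, -0.033, -0.6], [0, 0, 0]], [1, [0, -0.033, -0.72], [0, 0, 0]], [1, [0, -0.033, -0.8], [0, 0, 0]], [1, [0, -0.033, -0.84], [0, 0, 0]], [1, [0, -0.033, -0.852], [0, 0, 0]], [1, [0, -0.033, -0.852], [0, 0, 0]]])

```text
t: 41.3
ee_pos: [0.4694, -0.1201, 0.0665]
ee_rot: [2.476, 1.933, 0.001]
contact_force: [-0.4, 0.7, 1.1]
gripper_width: 0.0855
gripper_force: 0.0
```

Request:
play_rows(deltas=[[0, [0, 0, 0], [0, 0, 0]], [-1, [0, 0, 0], [0, 0, 0]], [-1, [0, 0, 0], [0, 0, 0]], [-1, [0, 0, 0], [0, 0, 0]], [-1, [0, 0, 0], [0, 0, 0]], [-1, [0, 0, 0], [0, 0, 0]], [-1, [0, 0, 0], [0, 0, 0]]])

```text
t: 42.0
ee_pos: [0.4692, -0.1208, 0.0671]
ee_rot: [2.477, 1.931, 0.001]
contact_force: [-2.5, 0.4, 5.7]
gripper_width: 0.0318
gripper_force: 58.2
```

```bash
python3 st.py
cat > dish.py <<'E'
import sys
from fit import *
k=int(sys.argv[1])
for n in("top","side"):
    f=np.load(f"{n}{k}.npz"); im=f["im"].astype(int); W=cloud(n,f["d"])
    for nm,z,rr,R in(("outer",.012,.045,.045),("hollow",.012,.0245,.0245)):
        dark=((im.sum(2)<270)&(np.hypot(W[...,0]-.611,W[...,1]+.118)<.06)&(W[...,2]<.02)&(W[...,2]>0)).astype(np.uint8)
        c=max(cv2.findContours(cv2.morphologyEx(dark,cv2.MORPH_CLOSE,np.ones((3,3))),cv2.RETR_EXTERNAL,cv2.CHAIN_APPROX_NONE)[0],key=len)[:,0]
        if nm=="outer":
            p=ray(n,c,z)[:,:2]; print(n,len(c),"free",circ(p),"kr",fitr(p,R,(.611,-.118)).round(4))
    # hollow: depth split by plane height
    p=W[(np.hypot(W[...,0]-.611,W[...,1]+.118)<.04)&(W[...,2]<.03)&(W[...,2]>0)]
    from scipy.optimize import minimize
    # threshold at 8.5 mm: floor mask centroid via boundary fit
    fl=p[p[:,2]<.0085]; h=cv2.convexHull((fl[:,:2]*1000).astype(np.float32))[:,0]/1000; print("  floor",len(fl),fl[:,:2].mean(0).round(4),"kr",fitr(h,.0235,(.611,-.118)).round(4))
E
python3 dish.py 10
```

```text
t 42.0 pos [ 0.4692 -0.1208  0.0671] close -14.12 zax [ 0.001 -0.001 -1.   ] w 0.0318 gf 58.2 F [-2.5  0.4  5.7] q6 -0.12
top 85 free (array([ 0.61018908, -0.11810684]), np.float64(0.04303248278329492)) kr [ 0.6103 -0.1181]
  floor 200 [ 0.6131 -0.1212] kr [ 0.6128 -0.1212]
side 63 free (array([ 0.60921048, -0.1097626 ]), np.float64(0.042826088419824396)) kr [ 0.6091 -0.1097]
  floor 108 [ 0.6115 -0.1223] kr [ 0.6158 -0.1079]
```

Request:
play_rows(deltas=[[-1, [0, 0, 0.03], [0, 0, 0]], [-1, [0, 0, 0.12], [0, 0, 0]], [-1, [0, 0, 0.2], [0, 0, 0]], [-1, [0, 0, 0.2], [0, 0, 0]], [-1, [0, 0, 0.2], [0, 0, 0]], [-1, [0, 0, 0.2], [0, 0, 0]]])

```text
t: 42.6
ee_pos: [0.4675, -0.1201, 0.1243]
ee_rot: [-2.476, -1.93, 0.002]
contact_force: [-0.6, -0.1, -1.7]
gripper_width: 0.0317
gripper_force: 58.2
```

```bash
python3 st.py; python3 snap.py 11 300 110 390 210 220 90 320 180; python3 dish.py 11; for n in top side; do python3 tilt.py 11 $n .469 -.122 .075 .085 .022; python3 tilt.py 11 $n .469 -.122 .13 .145 .017; done
```

```text
t 42.6 pos [ 0.4675 -0.1201  0.1243] close -14.11 zax [-0.002  0.001 -1.   ] w 0.0317 gf 58.2 F [-0.6 -0.1 -1.7] q6 -0.12
top 86 free (array([ 0.61025343, -0.11798727]), np.float64(0.04268309657708721)) kr [ 0.6103 -0.1181]
  floor 202 [ 0.6141 -0.1211] kr [ 0.6136 -0.1212]
side 63 free (array([ 0.60930519, -0.1097778 ]), np.float64(0.04278478264886342)) kr [ 0.6091 -0.1097]
  floor 109 [ 0.6106 -0.1224] kr [ 0.6121 -0.1013]
0.075 35 c [ 0.4679 -0.1209] free [ 0.4661 -0.1188] 0.0197 xmid 0.4604 w 0.0292
0.078 38 c [ 0.4674 -0.1207] free [ 0.4658 -0.1187] 0.0198 xmid 0.4604 w 0.0292
0.082 41 c [ 0.4673 -0.1206] free [ 0.4658 -0.1189] 0.0201 xmid 0.4602 w 0.0297
0.085 46 c [ 0.467  -0.1206] free [ 0.4659 -0.1191] 0.0204 xmid 0.4605 w 0.0313
0.13 55 c [ 0.4615 -0.12  ] free [ 0.4618 -0.1362] 0.032 xmid 0.4647 w 0.0523
0.135 58 c [ 0.4595 -0.1195] free [ 0.4616 -0.1376] 0.0336 xmid 0.4645 w 0.0564
0.14 52 c [ 0.4597 -0.1201] free [ 0.4601 -0.1408] 0.0362 xmid 0.4645 w 0.0564
0.145 76 c [ 0.4644 -0.1221] free [ 0.4615 -0.1293] 0.0255 xmid 0.4662 w 0.053
0.085 11 c [ 0.4625 -0.12  ] free [ 0.4791 -0.1087] 0.0044 xmid 0.4789 w 0.0087
0.13 82 c [ 0.4624 -0.1204] free [ 0.4624 -0.1282] 0.0252 xmid 0.4651 w 0.0568
0.135 82 c [ 0.4632 -0.1207] free [ 0.4622 -0.1305] 0.0269 xmid 0.4652 w 0.0569
0.14 83 c [ 0.4639 -0.1212] free [ 0.4617 -0.1321] 0.0279 xmid 0.4653 w 0.0571
0.145 92 c [ 0.4638 -0.1225] free [ 0.4638 -0.1202] 0.019 xmid 0.4655 w 0.0568
```

View pics/s11.png

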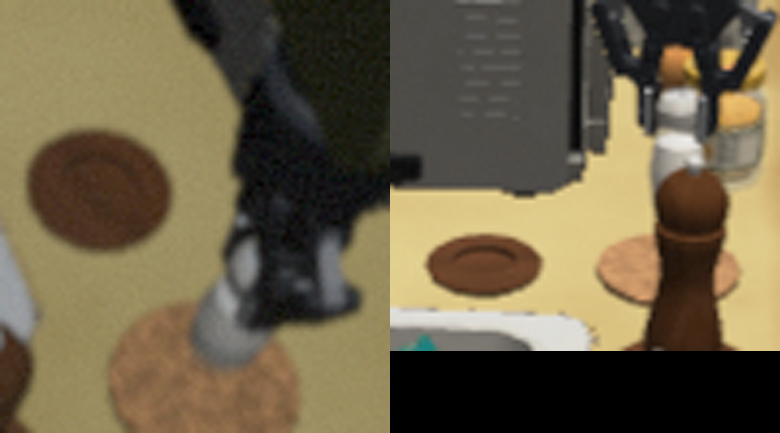

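Both crops show the empty small dish in full (top crop centre (99,190), side crop centre (485,264)). I'll fit its outline carefully, taking the far edge at z=12 mm and the near edge at z=0.

```bash
cat > dish2.py <<'E'
from fit import *
from scipy.ndimage import map_coordinates
def edge(n,k,c0,R,zt,zb=0.0):
    """sub-pixel rim edges of a dark dish: radial brightness profiles, mid-level crossing"""
    g=np.load(f"{n}{k}.npz")["im"].astype(float).sum(2); g=cv2.GaussianBlur(g,(0,0),.7)
    cc=cam(n)[1][:2,3]; view=(np.array(c0)-cc)/np.linalg.norm(np.array(c0)-cc)
    c=np.array(c0)
    for it in range(4):
        pts=[]
        for a in np.radians(np.arange(0,360,4)):
            u=np.array([np.cos(a),np.sin(a)]); s=u@view
            if abs(s)<.15: continue
            z=zt if s>0 else zb
            r=np.arange(R-.008,R+.0085,.0005)
            P=np.c_[c+r[:,None]*u,np.full(len(r),z)]; q=proj(n,P)
            v=map_coordinates(g,[q[:,1],q[:,0]],order=1); lo,hi=v[:4].mean(),v[-4:].mean()
            if hi-lo<80: continue
            i=np.argmax(v>(lo+hi)/2); pts.append(np.r_[c+r[i]*u,s>0])
        pts=np.array(pts); c=fitr(pts[:,:2],R,c)
    f=pts[:,2]>0
    print(n,k,len(pts),"all",c.round(4),"far",fitr(pts[f,:2],R,c).round(4),"near",fitr(pts[~f,:2],R,c).round(4)); return c
for n in("top","side"):
    edge(n,11,(.611,-.118),.045,.012)
    edge(n,4 if n=="top" else 11,(.457,.033),.055,.012) if n=="top" else None
    edge(n,6 if n=="top" else 10,(.468,-.1245),.055,.008)
E
python3 dish2.py
```

```text
top 11 82 all [ 0.6136 -0.1206] far [ 0.611  -0.1186] near [ 0.6161 -0.1225]
top 4 72 all [0.4607 0.032 ] far [0.4576 0.034 ] near [0.4619 0.0311]
top 6 39 all [ 0.4696 -0.1258] far [ 0.4688 -0.1248] near [ 0.47   -0.1264]
side 11 82 all [ 0.6108 -0.1208] far [ 0.6105 -0.1174] near [ 0.6111 -0.1242]
side 10 55 all [ 0.4689 -0.1265] far [ 0.4692 -0.126 ] near [ 0.4688 -0.1267]
```

Request:
play_rows(deltas=[[-1, [0.1, 0.007, 0], [0, 0, 0]], [-1, [0.22, 0.007, 0], [0, 0, 0]], [-1, [0.34, 0.007, 0], [0, 0, 0]], [-1, [0.44, 0.007, 0], [0, 0, 0]], [-1, [0.477, 0.007, -0.05], [0, 0, 0]], [-1, [0.477, 0.007, -0.11], [0, 0, 0]], [-1, [0.477, 0.007, -0.11], [0, 0, 0]], [-1, [0.477, 0.007, -0.11], [0, 0, 0]], [-1, [0.477, 0.007, -0.11], [0, 0, 0]]])

```text
t: 43.6
ee_pos: [0.6118, -0.1185, 0.0935]
ee_rot: [2.477, 1.931, 0.001]
contact_force: [-0.5, 0.3, -1.3]
gripper_width: 0.0314
gripper_force: 58.2
```

```bash
python3 st.py; python3 snap.py 12 300 110 370 180 210 110 280 180; for n in top side; do echo $n; python3 tilt.py 12 $n .611 -.118 .037 .058 .022;  python3 - $n <<'E'
import sys; from dish2 import edge
edge(sys.argv[1],12,(.611,-.118),.045,.012,.012)
E
done | grep -v " 11 \| 10 \| 4 \| 6 "
```

```text
t 43.6 pos [ 0.6118 -0.1185  0.0935] close -14.12 zax [ 0.001 -0.    -1.   ] w 0.0314 gf 58.2 F [-0.5  0.3 -1.3] q6 -0.03
top
0.037 15 c [ 0.613  -0.1191] free [ 0.6094 -0.1159] 0.0178 xmid 0.6015 w 0.0214
0.044 35 c [ 0.6124 -0.1194] free [ 0.6102 -0.1177] 0.0197 xmid 0.6017 w 0.0237
0.051 37 c [ 0.6118 -0.1194] free [ 0.6104 -0.1182] 0.0204 xmid 0.6044 w 0.0292
0.058 43 c [ 0.6116 -0.1188] free [ 0.6102 -0.1177] 0.0205 xmid 0.6037 w 0.0305
top 12 68 all [ 0.6107 -0.1185] far [ 0.6104 -0.1183] near [ 0.6108 -0.1186]
side
0.037 22 c [ 0.6097 -0.1213] free [ 0.6085 -0.1121] 0.0151 xmid 0.6079 w 0.0353
0.044 49 c [ 0.6097 -0.1207] free [ 0.6083 -0.1136] 0.0166 xmid 0.6077 w 0.035
0.051 53 c [ 0.6089 -0.1206] free [ 0.6082 -0.115 ] 0.0177 xmid 0.6083 w 0.041
0.058 54 c [ 0.6088 -0.1203] free [ 0.6082 -0.1165] 0.0191 xmid 0.6082 w 0.0412Traceback (most recent call last):
  File "<stdin>", line 1, in <module>
  File "dish2.py", line 23, in <module>
    edge(n,11,(.611,-.118),.045,.012)
    ~~~~^^^^^^^^^^^^^^^^^^^^^^^^^^^^^
  File "dish2.py", line 15, in edge
    P=np.c_[c+r[:,None]*u,np.full(len(r),z)]; q=proj(n,P)
                                                ~~~~^^^^^
  File "h.py", line 14, in proj
    c,_=cam(n); q=np.atleast_2d(P)@c["world_to_cam"][:3,:3].T+c["world_to_cam"][:3,3]
        ~~~^^^
  File "h.py", line 4, in cam
    c=bot.camera_info(n); return c, np.linalg.inv(c["world_to_cam"])
ValueError: time passes only in moves, steps and waits
```

View pics/s12.png

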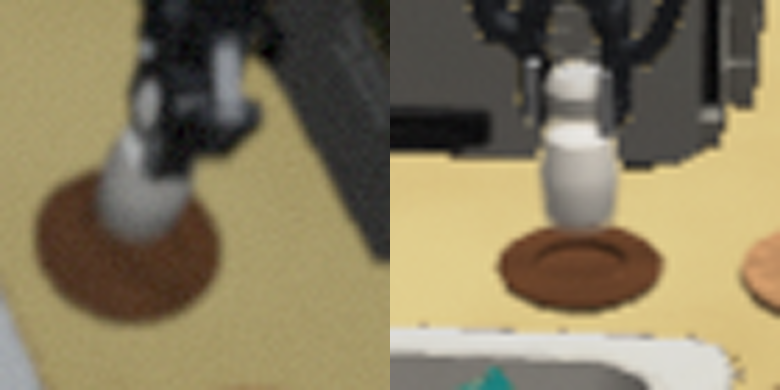

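The salt shaker hangs over the small dish, aligned to about 1 mm in both views. I'll lower in small steps and feel for the rim.

Request:
play_rows(deltas=[[-1, [0.001, 0, -0.04], [0, 0, 0]], [-1, [0.001, 0, -0.065], [0, 0, 0]], [-1, [0.001, 0, -0.075], [0, 0, 0]], [-1, [0.001, 0, -0.082], [0, 0, 0]], [-1, [0.001, 0, -0.087], [0, 0, 0]], [-1, [0.001, 0, -0.087], [0, 0, 0]]])

```text
t: 44.3
ee_pos: [0.612, -0.1184, 0.0666]
ee_rot: [-2.477, -1.932, 0.0]
contact_force: [-0.2, -0.9, -1.6]
gripper_width: 0.0318
gripper_force: 58.3
```

```bash
python3 st.py
```

```text
t 44.3 pos [ 0.612  -0.1184  0.0666] close -14.11 zax [-0.  0. -1.] w 0.0318 gf 58.3 F [-0.2 -0.9 -1.6] q6 -0.03
```

Request:
play_rows(deltas=[[-1, [0, 0, -0.004], [0, 0, 0]], [-1, [0, 0, -0.007], [0, 0, 0]], [-1, [0, 0, -0.009], [0, 0, 0]], [-1, [0, 0, -0.009], [0, 0, 0]]])

```text
t: 44.7
ee_pos: [0.6121, -0.1184, 0.0643]
ee_rot: [2.477, 1.932, 0.0]
contact_force: [0.0, -0.3, -1.4]
gripper_width: 0.0317
gripper_force: 58.3
```

```bash
python3 st.py
```

```text
t 44.7 pos [ 0.6121 -0.1184  0.0643] close -14.11 zax [ 0. -0. -1.] w 0.0317 gf 58.3 F [ 0.  -0.3 -1.4] q6 -0.03
```

Request:
play_rows(deltas=[[-1, [0, 0, -0.003], [0, 0, 0]], [-1, [0, 0, -0.005], [0, 0, 0]], [-1, [0, 0, -0.007], [0, 0, 0]], [-1, [0, 0, -0.007], [0, 0, 0]]])

```text
t: 45.1
ee_pos: [0.6124, -0.1185, 0.0641]
ee_rot: [2.477, 1.932, -0.0]
contact_force: [-4.1, 1.0, 9.4]
gripper_width: 0.0319
gripper_force: 60.6
```

```bash
python3 st.py
```

```text
t 45.1 pos [ 0.6124 -0.1185  0.0641] close -14.1 zax [ 0. -0. -1.] w 0.0319 gf 60.6 F [-4.1  1.   9.4] q6 -0.03
```

Firm contact at the expected floor height. I'll ease the push, release, rise and look.

Request:
play_rows(deltas=[[-1, [0, 0, 0.004], [0, 0, 0]], [0.3, [0, 0, 0.005], [0, 0, 0]], [1, [0, 0, 0.005], [0, 0, 0]], [1, [0, 0, 0.005], [0, 0, 0]], [1, [0, 0, 0.005], [0, 0, 0]], [1, [0, 0, 0.1], [0, 0, 0]], [1, [0, 0, 0.25], [0, 0, 0]], [1, [0, 0, 0.4], [0, 0, 0]], [1, [0, 0, 0.55], [0, 0, 0]], [1, [0, 0, 0.7], [0, 0, 0]], [1, [-0.1, 0, 0.8], [0, 0, 0]], [1, [-0.25, 0, 0.85], [0, 0, 0]]])

```text
t: 46.3
ee_pos: [0.5383, -0.1187, 0.3212]
ee_rot: [2.473, 1.93, 0.005]
contact_force: [0.5, -1.1, -0.3]
gripper_width: 0.0852
gripper_force: 0.0
```

Request:
play_rows(deltas=[[1, [-0.1, -0.1, 0], [0, 0, 0]], [1, [-0.2, -0.2, 0], [0, 0, 0]], [1, [-0.3, -0.3, 0], [0, 0, 0]], [1, [-0.4, -0.4, 0], [0, 0, 0]], [1, [-0.5, -0.5, 0], [0, 0, 0]], [1, [-0.5, -0.65, 0], [0, 0, 0]], [1, [-0.5, -0.8, 0], [0, 0, 0]], [1, [-0.5, -0.8, 0], [0, 0, 0]]])

```text
t: 47.1
ee_pos: [0.3859, -0.3622, 0.3161]
ee_rot: [-2.482, -1.925, 0.002]
contact_force: [1.2, 0.5, -0.4]
gripper_width: 0.0853
gripper_force: 0.0
```

```bash
python3 st.py
python3 - <<'E'
from h import *
o=[]
for n in("top","side"):
    im,d=bot.get_image(n); np.savez(f"{n}13.npz",im=im,d=d); o.append(im[40:320,80:400] if n=="top" else im[70:315,140:420])
cv2.imwrite("pics/s13.png",np.hstack([cv2.resize(x[:,:,::-1],(400,350)) for x in o]))
from fit import *
D=load(13)
for n in D:
    print(n,[(nm,np.percentile(sel(D,n,c,r,.05,.3)[0][:,2],98).round(4),e) for nm,c,r,e in(("salt",(.612,-.1184),.018,.095),("mill",(.4565,.031),.02,.175),("bottle",(.451,.357),.02,.209),("carton",(.613,.36),.04,.216),)if len(sel(D,n,c,r,.05,.3)[0])])
    p,_=sel(D,n,(.455,.197),.055,.03,.095); print("mug",fitr(p,.04,(.455,.197)).round(4)); p0,_=sel(load(0),n,(.455,.197),.055,.03,.095); print("was",fitr(p0,.04,(.455,.197)).round(4))
E
```

```text
t 47.1 pos [ 0.3859 -0.3622  0.3161] close -14.39 zax [-0.001 -0.    -1.   ] w 0.0853 gf 0.0 F [ 1.2  0.5 -0.4] q6 -0.6
top [('salt', np.float64(0.0963), 0.095), ('mill', np.float64(0.175), 0.175), ('bottle', np.float64(0.2115), 0.209), ('carton', np.float64(0.2151), 0.216)]
mug [0.454  0.1959]
was [0.454 0.196]
side [('salt', np.float64(0.0944), 0.095), ('mill', np.float64(0.1727), 0.175), ('bottle', np.float64(0.2096), 0.209), ('carton', np.float64(0.2136), 0.216)]
mug [0.4543 0.1987]
was [0.4544 0.1998]
```

View pics/s13.png

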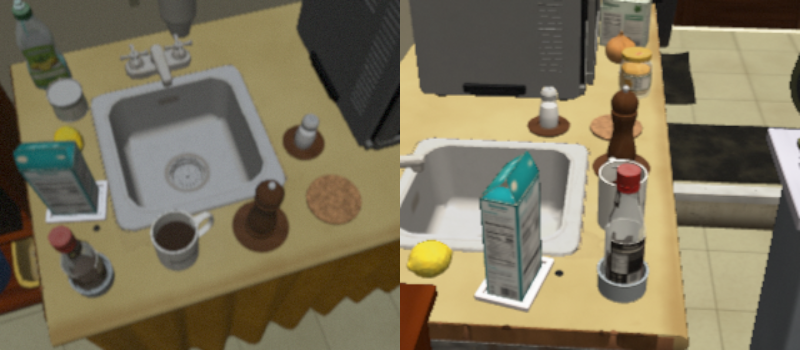

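The picture shows all four things upright in their own stands: bottle (75,265), carton (65,190), mill (262,210) and salt (308,135). Their tops are at the seated heights, the mug hasn't moved and the gripper is clear, so I'm handing in.

```bash
python3 -c "
from bench import bot
print(bot.hand_in())"
```

```text
the job is handed in; nothing more can be done
None
```

The job is handed in: bottle, mill, salt and carton stand upright and fully seated in their own stands by the final camera check, the mug hasn't moved, and the arm finished clear at about 47 s of the 131 s allowed; no verdict came back.

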